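# Set washed lint-roller barrels to dry behind their chocks

### The job

Set the washed lint-roller barrels from the rinse tray to dry on the sloping drip board, where a barrel rolls off the open low end unless it is chocked: first lay the two rubber chocks on the board, each flat and crosswise in the lower half of the lane of its own length (short chock in the narrow lane, long chock in the wide lane). Then lay every barrel crosswise on the uphill side of the chock in its lane, short barrels in the narrow lane and long ones in the wide lane, one behind the other, so that all lie still, and only then flip the drying fan's toggle over to its other side to switch the fan on. Leave the other things on the cart where they are.

Things in the scene. Friction and masses are not known exactly. Their poses are not given: they have to be found in the camera images.
- deck: White sloping top of the drip board, fixed, 280 x 192 mm, slope 0.14 rad; at the left or right. Origin on the upper surface, middle of its low open edge (nearest the robot, 17 mm above the table); x uphill along the slope, y across to the left, z out of the surface. Grey ribs along x, 14 mm high, 6 mm thick, part the lanes; a 14 mm wall closes the high end at x = 274 mm
- lane_wide (a point): Point in the middle of the low edge of the wide lane, on the deck surface, at deck y = +38 mm; axes as the deck's. The lane is 104 mm wide between its ribs
- lane_narrow (a point): Point in the middle of the low edge of the narrow lane, on the deck surface, at deck y = -55 mm; axes as the deck's. The lane is 70 mm wide between its ribs
- tray: White rinse tray, fixed, 254 (its x) x 214 mm, origin under its centre on the table; floor 3 mm thick. Three troughs 44 mm wide run along its y at x = -74, 0 and +74 mm, with places for two barrels each at about y = -50 and +50 mm. The ridges beside them are flat, tops 12 mm above the table; outer walls: 26 mm high, inner face at x = +-122 mm; 20 mm high, inner face at y = +-101 mm
- chock_short: Short black rubber chock: flat grippy bar (friction about 1.1) 40 mm (its x) by 60 mm (its y) by 10 mm high, 180 g, loose on the table at the robot's right. Origin at the centre of its underside
- chock_long: Long black rubber chock: flat grippy bar (friction about 1.1) 40 mm (its x) by 94 mm (its y) by 10 mm high, 180 g, loose on the table at the robot's right. Origin at the centre of its underside
- short1: Short washed lint-roller barrel of hard grey silicone with white hubs: a plain cylinder 38 mm in diameter and 56 mm long, 50 to 100 g, that rolls freely. Origin at its centre, its own y axis along the cylinder (x and z turn as it rolls). Starts lying in the rinse tray; may be absent
- short2: Short washed lint-roller barrel of hard grey silicone with white hubs: a plain cylinder 38 mm in diameter and 56 mm long, 50 to 100 g, that rolls freely. Origin at its centre, its own y axis along the cylinder (x and z turn as it rolls). Starts lying in the rinse tray; may be absent
- short3: Short washed lint-roller barrel of hard grey silicone with white hubs: a plain cylinder 38 mm in diameter and 56 mm long, 50 to 100 g, that rolls freely. Origin at its centre, its own y axis along the cylinder (x and z turn as it rolls). Starts lying in the rinse tray; may be absent
- long1: Long washed lint-roller barrel of hard grey silicone with white hubs: a plain cylinder 38 mm in diameter and 90 mm long, 50 to 100 g, that rolls freely. Origin at its centre, its own y axis along the cylinder (x and z turn as it rolls). Starts lying in the rinse tray; may be absent
- long2: Long washed lint-roller barrel of hard grey silicone with white hubs: a plain cylinder 38 mm in diameter and 90 mm long, 50 to 100 g, that rolls freely. Origin at its centre, its own y axis along the cylinder (x and z turn as it rolls). Starts lying in the rinse tray; may be absent
- long3: Long washed lint-roller barrel of hard grey silicone with white hubs: a plain cylinder 38 mm in diameter and 90 mm long, 50 to 100 g, that rolls freely. Origin at its centre, its own y axis along the cylinder (x and z turn as it rolls). Starts lying in the rinse tray; may be absent
- fan: White drying fan, fixed, at the robot's left: base 240 (its x) by 100 by 45 mm high, origin under the base centre; round fan head 130 mm across at the base's far end, centre at x = +85 mm, 160 mm above the table, 95 to 225 mm high. The toggle pivots at x = -85 mm, y = 0, 48 mm above the table
- toggle_tip (a point): End of the steel bat of the fan's toggle switch: bat 10 mm thick at its end, 38 mm long from its pivot; it leans 0.45 rad to either side of upright in the fan's x-z plane. The point lies at the middle of the rounded end
- toggle (a joint): Angle of the toggle: 0 = off, leaning to the fan's -x; 0.9 = on, leaning to the fan's +x; its weighted bat tips over-centre: it falls to the side it leans to (0.45 is upright); about 1 N at the tip moves it
- dosing_ball: Hard silicone dosing ball with a flat foot, 76 mm across, 62 mm high, near the fan's toggle; leave alone. Origin under its centre
- brush: Stiff brush, 200 mm long, lying beyond the board and tray; leave alone. Origin under its middle
- pin1: Wooden clothespin, 75 x 14 x 10 mm, lying beyond the board and tray; leave alone. Origin under its centre
- pin2: Wooden clothespin, 75 x 14 x 10 mm, lying near the robot; leave alone. Origin under its centre
Not all that is in view belongs to the job. Leave any yellow look-alike of the short2 alone.

How it is judged:
By the outcome, as a careful person would: the job done as asked, in the order asked, and still so for the second after the job is handed in, with the robot touching nothing.
Of short1, short2, short3, long1, long2, long3 only 4 to 6 are there at a start; the rules pass over those that are not, and their reading is None.
At some moment in a run one of chock_short, chock_long may be knocked a few centimetres aside while the robot is not near it.
It also fails if it takes over 210 s, if anything falls off the work surface, if the arm or the gripper's body presses on something with over 40 N, if the wrist force passes 120 N, or if a joint passes its speed limit or range.

### The arm

A 6-joint arm with a two-finger parallel gripper is mounted at the origin on the work surface. World frame = base frame: x ahead of the robot, y to its left, z up, the work surface at z = 0. Lengths are in m, angles in rad, forces in N, time in s.
With the tool pointing down it reaches from about 0.225 to 0.875 m from the base axis. Payload 3.4 kg.
Tool frame: the origin (TCP) lies between the finger pads; the fingertips stand 19 mm ahead of it and the grasp point (between the pads) is the TCP; z points along the fingers, y is the line along which they close (so a half turn about z gives the same grasp; the last joint's range is limited). The gripper opens to 85 mm and grips with 20 to 120 N. Pads are 22 mm wide; open, the fingers measure 114 mm over their backs; the gripper's body (76 mm by 85 mm) begins 54 mm behind the grasp point. The pads swing forward as they close: fully open they stand 13 mm farther back than shut.
Start: joints at [-0.121, 0.276, 1.505, -0, 1.361, -0.121], TCP at [0.575, -0, 0.211] pointing down, gripper open.
Joint ranges: [-2.89, 2.89], [-0.75, 2.08], [0.22, 2.7], [-1.18, 4.32], [0.11, 2.71], [-2.7, 2.7]. Speed limits (rad/s): [2.57, 2.57, 3.14, 3.14, 3.14, 3.14].

### API

Orientations are given as a unit quaternion [w, x, y, z].
In Python, from rig import get_state, imaging, ticket gives the robot as it stands. The module is installed in compiled form; this text tells all that it offers.
- The arm moves only by the shell command python3 -m inch 'ROWS' [FORCE]. ROWS is JSON, a list of rows, each an object with "claw": the opening, from -1 (shut) to 1 (fully open); "travel": the shift along the world's x, y, z in units of 200 mm (1.0 is 200 mm), a list of three; "turn": the turn about the world's z in units of 180 degrees (1.0 is 180 degrees). A call has 1 to 5 rows; each row is the pose to reach, as a shift and turn from the pose commanded when the call began, turning the shorter way round; what a row does not reach only later rows make up. A row lasts 1/10 s, in which the tool goes at most 50 mm and 8.59 degrees, less where a joint would pass 70% of its speed; a pose out of reach is approached as far as the arm can. A call with a number of a shift or a turn outside -1 to 1 is refused whole. A call with a gripper value outside its range is refused whole. The fingers move at their own pace and stop on an object; FORCE is the grip in N (left out, the last holds). Time passes only in rows, so rows that repeat a pose let the fingers close. It gives the time, the measured TCP pose, the force, the opening and the grip force at its end, in the units of the state.
- get_state(): the state, without advancing time (a new reading comes with each control period).
- imaging.get_image(name): name is "scene" or "side" or "wrist"; returns the picture (400x640x3 uint8, red, green, blue); there is no depth.
- imaging.camera_params(name): a dict with "camera_matrix" (3x3 intrinsics, pixels), "cam_to_world" (4x4, takes a point from camera to world coordinates); the wrist camera has in their place "T_tool_cam" (4x4, takes a point from camera to tool coordinates, whose origin is the TCP and whose axes are the flange's). Camera axes: x right, y down, z forward; pixel columns grow to the right and rows downward; lengths in m; the calibration is good to about 2 mm. A picture is of the moment at which its call begins: read the wrist's pose just before it. camera_params takes no time and is no camera call.
- ticket.sign_off(): hands the job in; it is judged then, once.
The state is a dict: "clock": time; "qpos": joint angles; "qd": joint speeds; "effort": joint torques, N m; "position": TCP position; "ee_rot": TCP orientation; "contact_force": force on the tool from outside, world axes, zero at the start; "moment": the same for the moment, N m; "width": finger opening in m; "gripper_force": force on a finger pad.
Only numpy, scipy, OpenCV 4.12 (cv2) and the standard library are available. Lean on these libraries where they do the work, as an engineer would, in place of code of your own. Each camera call takes 0.05 s, during which the arm holds its last target. There are 200 camera calls.

## Working session

There is one attempt and no reset: what is moved stays moved. The work goes in short steps, Python scripts to look and compute and a shell command to move; the robot and the scene stay as the last step left them, time stands still between calls to the robot, and variables do not carry over. Pictures are saved under pics/ and viewed, at most 14 in all, crops included, and the job is handed in when it is done.

```bash
mkdir -p pics; cat > h.py <<'E'
import numpy as np, cv2
from scipy.spatial.transform import Rotation as R
from rig import get_state, imaging, ticket
def cam(n, s=None):
    p=imaging.camera_params(n); K=np.array(p["camera_matrix"])
    if n=="wrist":
        s=s or get_state(); T=np.eye(4); q=s["ee_rot"]
        T[:3,:3]=R.from_quat([q[1],q[2],q[3],q[0]]).as_matrix(); T[:3,3]=s["position"]
        return K,T@np.array(p["T_tool_cam"])
    return K,np.array(p["cam_to_world"])
def ray(KT,u,v,z=0):
    K,T=KT; d=T[:3,:3]@np.linalg.solve(K,[u,v,1.]); o=T[:3,3]
    return o+d*(z-o[2])/d[2]
def proj(KT,P):
    K,T=KT; c=np.linalg.inv(T)@np.append(P,1); p=K@c[:3]; return p[:2]/p[2]
def snap(n,f):
    s=get_state(); im=imaging.get_image(n); cv2.imwrite("pics/"+f+".png",im[:,:,::-1]); return im,cam(n,s)
E
python3 - <<'E'
from h import *
for n in("scene","side","wrist"):
    im,KT=snap(n,n+"0"); print(n,KT[0].round(1).tolist(),KT[1].round(3).tolist())
E
```

```text
scene [[482.6, 0.0, 307.6], [0.0, 482.6, 205.5], [0.0, 0.0, 1.0]] [[-0.463, 0.751, -0.471, 1.118], [0.886, 0.386, -0.257, 0.352], [-0.011, -0.536, -0.844, 1.176], [0.0, 0.0, 0.0, 1.0]]
side [[514.9, 0.0, 321.0], [0.0, 514.9, 205.6], [0.0, 0.0, 1.0]] [[0.871, -0.353, 0.342, 0.026], [-0.491, -0.629, 0.603, -0.843], [0.002, -0.693, -0.721, 1.099], [0.0, 0.0, 0.0, 1.0]]
wrist [[293.0, 0.0, 314.8], [0.0, 293.0, 201.8], [0.0, 0.0, 1.0]] [[1.0, 0.001, -0.001, 0.575], [0.0, -0.949, -0.314, 0.081], [-0.001, 0.314, -0.949, 0.372], [0.0, 0.0, 0.0, 1.0]]
```

View pics/scene0.png

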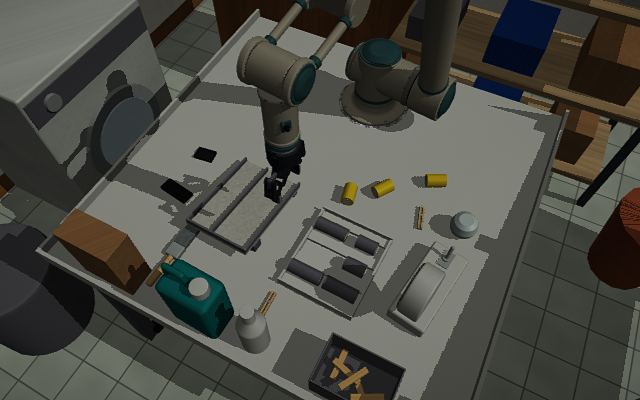

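View pics/side0.png

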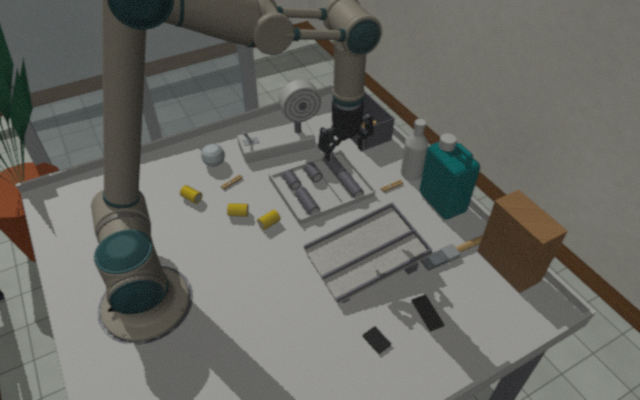

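The scene view shows the chocks at about (205,155) and (177,190), the deck at (245,203), the tray at (335,258) with about 5 barrels, the fan at (428,288) with its toggle at (447,255), and yellow look-alikes at (350,193), (384,188) and (436,181). I'll enlarge it to get the corners.

```bash
python3 - <<'E'
from h import *
im=cv2.imread("pics/scene0.png"); c=im[130:330,150:490]
c=cv2.resize(c,None,fx=2.35,fy=2.35,interpolation=cv2.INTER_CUBIC); c=cv2.convertScaleAbs(c,alpha=1.5,beta=10)
cv2.imwrite("pics/c1.png",c)
# chocks by darkness
for n,KT in(("scene",cam("scene")),("side",cam("side"))):
    im=cv2.imread(f"pics/{n}0.png"); m=(im.max(2)<32).astype(np.uint8)
    for ct in cv2.findContours(m,cv2.RETR_EXTERNAL,cv2.CHAIN_APPROX_NONE)[0]:
        a=cv2.contourArea(ct)
        if 80<a<1200:
            b=cv2.boxPoints(cv2.minAreaRect(ct)); P=np.array([ray(KT,*p,0.008)[:2] for p in ct[:,0]],np.float32)
            print(n,a,ct[:,0].mean(0).round(),[np.round(x,3) for x in cv2.minAreaRect(P)])
E
```

```text
scene 199.5 [324. 392.] [array([0.901, 0.268]), array([0.016, 0.087]), np.float64(0.076)]
scene 793.5 [372. 363.] [array([0.807, 0.318]), array([0.077, 0.185]), np.float64(0.244)]
scene 536.5 [ 20. 341.] [array([ 1.144, -0.444]), array([0.159, 0.041]), np.float64(88.552)]
scene 305.0 [222. 318.] [array([ 0.865, -0.041]), array([0.08 , 0.045]), np.float64(3.372)]
scene 593.0 [185. 314.] [array([ 0.895, -0.13 ]), array([0.197, 0.033]), np.float64(87.481)]
scene 739.0 [131. 315.] [array([ 0.966, -0.261]), array([0.043, 0.21 ]), np.float64(0.02)]
scene 206.0 [342. 289.] [array([0.655, 0.189]), array([0.094, 0.039]), np.float64(88.603)]
scene 104.5 [353. 270.] [array([0.591, 0.196]), array([0.023, 0.058]), np.float64(4.012)]
scene 1122.0 [107. 268.] [array([ 0.87 , -0.431]), array([0.089, 0.306]), np.float64(0.143)]
scene 98.0 [216. 236.] [array([ 0.672, -0.185]), array([0.201, 0.007]), np.float64(87.696)]
scene 367.5 [177. 191.] [array([ 0.596, -0.37 ]), array([0.098, 0.042]), np.float64(81.913)]
scene 137.5 [  5. 182.] [array([ 0.806, -0.843]), array([0.068, 0.028]), np.float64(74.157)]
[... 499 characters left out ...]
.355, -0.633]), array([0.107, 0.03 ]), np.float64(51.113)]
scene 84.0 [445. 105.] [array([-0.091,  0.216]), array([0.026, 0.133]), np.float64(89.958)]
scene 895.5 [106. 128.] [array([ 0.495, -0.712]), array([0.372, 0.098]), np.float64(25.701)]
scene 188.5 [264.  88.] [array([ 0.116, -0.352]), array([0.249, 0.041]), np.float64(79.723)]
scene 302.5 [303.  82.] [array([ 0.038, -0.244]), array([0.196, 0.062]), np.float64(7.735)]
scene 629.0 [171.  22.] [array([-0.029, -0.845]), array([0.291, 0.061]), np.float64(0.069)]
side 590.5 [347. 121.] [array([0.825, 0.377]), array([0.227, 0.108]), np.float64(58.246)]
side 261.0 [152.  15.] [array([0.485, 1.503]), array([0.278, 0.132]), np.float64(36.942)]
```

View pics/c1.png

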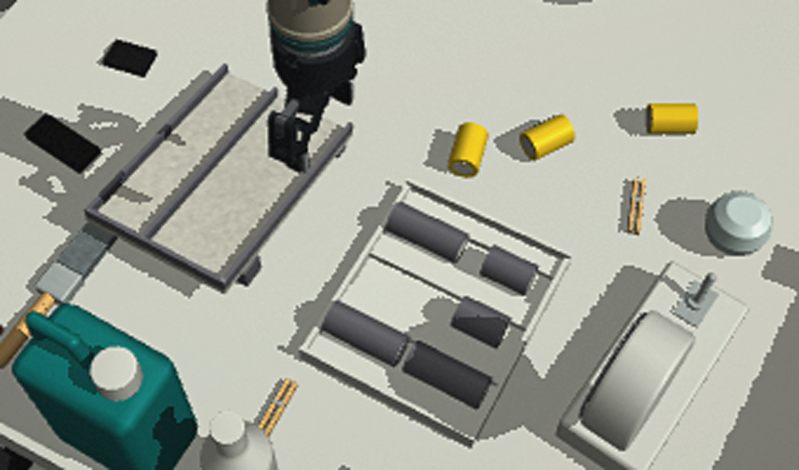

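The enlarged view shows both chocks, the deck with its low end toward the robot at (225,68)-(352,126), and the tray holding 5 barrels: 3 long and 2 short. The toggle tip is at (709,278). Next I cast rays for the poses.

```bash
python3 - <<'E'
from h import *
KT=cam("scene"); g=lambda u,v,z:ray(KT,150+u/2.35,130+v/2.35,z)
q=get_state(); print("state",q["position"],q["ee_rot"],q["width"])
r=q["ee_rot"];print("tool y",R.from_quat([r[1],r[2],r[3],r[0]]).as_matrix()[:,1].round(3))
for n,L in dict(deck=[(88,211,.0525),(225,285,.0525),(225,66,.031),(352,124,.031)],
 midrib=[(276,91,.031),(152,236,.0525)],
 tray=[(408,184,.022),(570,257,.022),(473,443,.022),(302,350,.022)],
 barrels=[(427,231,.03),(509,270,.03),(480,321,.03),(364,332,.03),(449,374,.03)],
 fan=[(672,263,.045),(748,308,.045),(562,420,.045),(709,278,.082)],ball=[(740,222,.03)],pin=[(636,206,.01)]).items():
    P=np.array([g(*p) for p in L]); print(n,P[:,:2].round(3).tolist())
    if n in("deck","tray"): print("  d",[round(float(np.linalg.norm(P[i]-P[j])),3) for i,j in((0,1),(2,3),(0,2),(1,3),(1,2))])
E
```

```text
state [5.74582062e-01 6.68610429e-05 2.10137600e-01] [-5.51697948e-04  7.07112274e-01  7.07100952e-01 -4.14592068e-04] 0.08565958468841416
tool y [ 1.    -0.    -0.001]
deck [[0.682, -0.258], [0.69, -0.067], [0.415, -0.239], [0.421, -0.052]]
  d [0.191, 0.187, 0.268, 0.271, 0.325]
midrib [[0.42, -0.161], [0.675, -0.174]]
tray [[0.462, 0.046], [0.466, 0.256], [0.718, 0.25], [0.708, 0.039]]
  d [0.21, 0.211, 0.327, 0.326, 0.252]
barrels [[0.514, 0.097], [0.517, 0.202], [0.59, 0.199], [0.661, 0.091], [0.663, 0.196]]
fan [[0.433, 0.363], [0.448, 0.456], [0.661, 0.324], [0.455, 0.404]]
ball [[0.337, 0.415]]
pin [[0.359, 0.299]]
```

```bash
python3 -m inch '[{"claw":0.4,"travel":[-0.645,-0.93,0],"turn":0.044},{"claw":0.4,"travel":[-0.645,-0.93,0],"turn":0.044},{"claw":0.4,"travel":[-0.645,-0.93,0],"turn":0.044},{"claw":0.4,"travel":[-0.645,-0.93,0],"turn":0.044},{"claw":0.4,"travel":[-0.645,-0.93,0],"turn":0.044}]' 40 
python3 -m inch '[{"claw":0.4,"travel":[0,-0.93,-0.3],"turn":0},{"claw":0.4,"travel":[0,-0.93,-0.3],"turn":0},{"claw":0.4,"travel":[0,-0.93,-0.3],"turn":0},{"claw":0.4,"travel":[0,-0.93,-0.3],"turn":0},{"claw":0.4,"travel":[0,-0.93,-0.3],"turn":0}]'
python3 -m inch '[{"claw":0.4,"travel":[0,0,0],"turn":0},{"claw":0.4,"travel":[0,0,0],"turn":0},{"claw":0.4,"travel":[0,0,0],"turn":0}]'
cat >> h.py <<'E'
def dark(im,KT,z,th=40,amin=300):
    m=(im.max(2)<th).astype(np.uint8)
    for ct in cv2.findContours(m,cv2.RETR_EXTERNAL,cv2.CHAIN_APPROX_NONE)[0]:
        if cv2.contourArea(ct)>amin:
            P=np.array([ray(KT,*p,z)[:2] for p in ct[:,0]],np.float32)
            print(ct[:,0].mean(0).round(),[np.round(x,4) for x in cv2.minAreaRect(P)])
E
python3 - <<'E'
from h import *
im,KT=snap("wrist","w1"); dark(im,KT,.01)
s=get_state(); print(s["position"],s["contact_force"])
E
```

```text
clock: 0.65
position: [0.4436, -0.1883, 0.2107]
ee_rot: [-0.0, 0.657, 0.754, -0.001]
contact_force: [-0.6, 0.4, -0.3]
width: 0.06
gripper_force: 0.0
clock: 1.15
position: [0.445, -0.377, 0.148]
ee_rot: [-0.001, 0.658, 0.753, -0.001]
contact_force: [-1.0, 0.3, 0.1]
width: 0.0599
gripper_force: 0.0
clock: 1.45
position: [0.4463, -0.3707, 0.1515]
ee_rot: [0.0, 0.656, 0.755, 0.0]
contact_force: [0.3, -0.3, 0.5]
width: 0.0598
gripper_force: 0.0
[314. 346.] [array([ 0.4746, -0.5643]), array([0.7533, 0.2321]), np.float64(7.9548)]
[313. 199.] [array([ 0.4467, -0.3824]), array([0.0363, 0.0351]), np.float64(8.0026)]
[447. 199.] [array([ 0.5938, -0.3702]), array([0.0907, 0.0415]), np.float64(82.2363)]
[ 0.44640691 -0.37076404  0.15162377] [0.68804925 0.17225761 0.26891833]
```

View pics/w1.png

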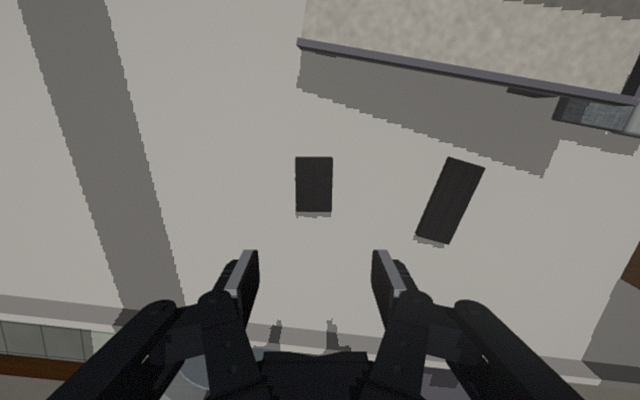

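The chock top is at columns 295-332, rows 157-212, square to the fingers. The long chock is at about (450,199), and the deck's right rib has its near end at (298,42).

```bash
python3 - <<'E'
from h import *
KT=cam("wrist"); im=cv2.imread("pics/w1.png")
for a in [(295,157),(332,157),(332,212),(296,212)]: print(ray(KT,*a,.01).round(4))
print("c",ray(KT,313.5,184.5,.01).round(4),"rib", ray(KT,298,40,.031).round(4),ray(KT,634,97,.0525).round(4))
print("long",[ray(KT,*a,.01).round(4)[:2] for a in [(450,157),(485,168),(450,243),(416,236)]])
E
```

```text
[ 0.4222 -0.3446  0.01  ]
[ 0.4603 -0.3393  0.01  ]
[ 0.4699 -0.3995  0.01  ]
[ 0.4305 -0.405   0.01  ]
c [ 0.4453 -0.3712  0.01  ] rib [ 0.4137 -0.2404  0.031 ] [ 0.7003 -0.2471  0.0525]
long [array([ 0.5819, -0.3221]), array([ 0.6217, -0.3283]), array([ 0.6099, -0.4181]), array([ 0.5691, -0.4149])]
```

```bash
python3 -m inch '[{"claw":0.4,"travel":[-0.005,-0.005,-0.4],"turn":0},{"claw":0.4,"travel":[-0.005,-0.005,-0.4],"turn":0},{"claw":0.4,"travel":[-0.005,-0.005,-0.55],"turn":0},{"claw":0.4,"travel":[-0.005,-0.005,-0.64],"turn":0},{"claw":0.4,"travel":[-0.005,-0.005,-0.64],"turn":0}]' 40
python3 -m inch '[{"claw":-1,"travel":[0,0,0],"turn":0},{"claw":-1,"travel":[0,0,0],"turn":0},{"claw":-1,"travel":[0,0,0],"turn":0},{"claw":-1,"travel":[0,0,0],"turn":0}]'
python3 -m inch '[{"claw":-1,"travel":[0,0,0.3],"turn":0},{"claw":-1,"travel":[0,0,0.6],"turn":0},{"claw":-1,"travel":[0,0,0.6],"turn":0},{"claw":-1,"travel":[0,0,0.6],"turn":0}]'
python3 - <<'E'
from h import *
snap("wrist","w2")
E
```

```text
clock: 2.0
position: [0.4438, -0.3704, 0.0209]
ee_rot: [-0.003, 0.656, 0.755, 0.0]
contact_force: [-0.3, -0.1, 0.5]
width: 0.06
gripper_force: 0.0
clock: 2.4
position: [0.4456, -0.3735, 0.024]
ee_rot: [0.001, 0.657, 0.754, -0.0]
contact_force: [0.1, 0.5, -0.2]
width: 0.0013
gripper_force: 0.0
clock: 2.8
position: [0.4471, -0.3752, 0.1476]
ee_rot: [0.005, 0.657, 0.754, -0.0]
contact_force: [0.6, 0.1, -0.3]
width: -0.0003
gripper_force: 0.0
```

View pics/w2.png

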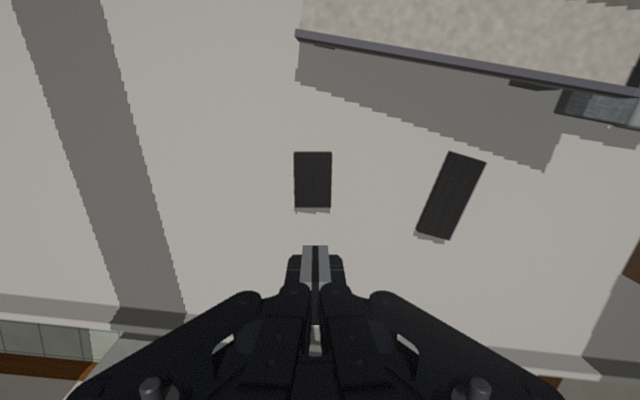

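The fingers closed above the 10 mm chock, which hasn't moved (columns 294-331, rows 152-207). I'll go about 7 mm lower.

```bash
python3 -m inch '[{"claw":0.4,"travel":[0,0,-0.2],"turn":0},{"claw":0.4,"travel":[0,0,-0.4],"turn":0},{"claw":0.4,"travel":[0,0,-0.56],"turn":0},{"claw":0.4,"travel":[0,0,-0.64],"turn":0},{"claw":0.4,"travel":[0,0,-0.64],"turn":0}]' 40
python3 -m inch '[{"claw":-1,"travel":[0,0,0],"turn":0},{"claw":-1,"travel":[0,0,0],"turn":0},{"claw":-1,"travel":[0,0,0],"turn":0},{"claw":-1,"travel":[0,0,0],"turn":0}]'
```

```text
clock: 3.35
position: [0.4422, -0.3701, 0.0105]
ee_rot: [-0.005, 0.657, 0.754, 0.001]
contact_force: [-0.5, 0.9, -0.1]
width: 0.0599
gripper_force: 0.0
clock: 3.75
position: [0.4455, -0.3735, 0.0159]
ee_rot: [0.001, 0.657, 0.754, -0.0]
contact_force: [-0.7, 0.2, 0.6]
width: 0.0016
gripper_force: 0.0
```

```bash
python3 - <<'E'
from h import *
snap("scene","s3"); im=cv2.imread("pics/s3.png"); c=im[100:230,130:330]
c=cv2.resize(c,None,fx=3,fy=3,interpolation=cv2.INTER_CUBIC); c=cv2.convertScaleAbs(c,alpha=1.6,beta=20)
a,KT=snap("wrist","w3"); w=cv2.imread("pics/w3.png")[120:400,150:500]
w=cv2.convertScaleAbs(cv2.resize(w,(488,390)),alpha=1.6,beta=20)
cv2.imwrite("pics/c3.png",cv2.resize(np.vstack([c,np.pad(w,((0,0),(56,56),(0,0)))]),None,fx=.75,fy=.75))
s=get_state();print(proj(KT,s["position"]),proj(KT,np.array(s["position"])-[0,0,.016]),s["position"],s["contact_force"])
E
```

```text
[314.44018561 243.61944274] [314.44019245 232.76421192] [ 0.44530157 -0.37329077  0.01557102] [0.35023356 0.34512266 0.73755899]
```

View pics/c3.png

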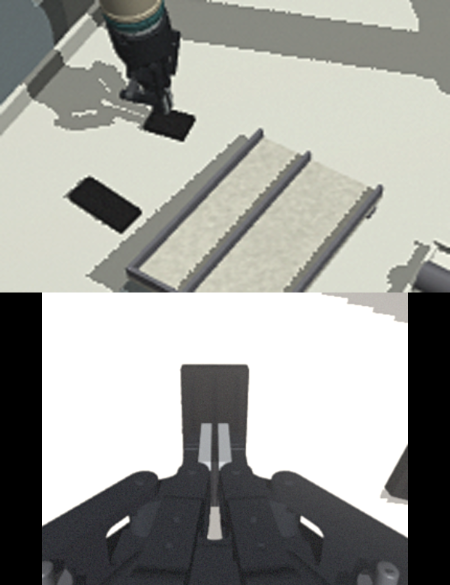

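```bash
python3 - <<'E'
from h import *
s=get_state();p=np.array(s["position"]);W=cam("wrist");S=cam("scene");D=cam("side")
for dz in(.02,.01,0,-.01,-.019): print(dz,"wrist +11mm",proj(W,p+[0,.011,dz]).round(),"wrist 0",proj(W,p+[0,0,dz]).round(),"scene",proj(S,p+[0,0,dz]).round(1),"scene+11",proj(S,p+[0,.011,dz]).round(1))
print([proj(S,P).round(1) for P in([.4305,-.405,.01],[.4222,-.3446,.01],[.4603,-.3393,.01],[.4699,-.3995,.01])])
im=cv2.imread("pics/s3.png"); c=im[125:175,175:235]; cv2.imwrite("pics/c4.png",cv2.convertScaleAbs(cv2.resize(c,None,fx=8,fy=8,interpolation=cv2.INTER_NEAREST),alpha=2.5,beta=20))
E
```

```text
0.02 wrist +11mm [317. 242.] wrist 0 [315. 260.] scene [202.6 148.2] scene+11 [205.6 149.5]
0.01 wrist +11mm [317. 234.] wrist 0 [315. 252.] scene [203.3 150.3] scene+11 [206.3 151.6]
0 wrist +11mm [317. 227.] wrist 0 [315. 244.] scene [203.9 152.3] scene+11 [206.9 153.6]
-0.01 wrist +11mm [317. 221.] wrist 0 [315. 237.] scene [204.5 154.4] scene+11 [207.5 155.7]
-0.019 wrist +11mm [317. 216.] wrist 0 [315. 231.] scene [205.1 156.2] scene+11 [208.  157.5]
[array([198.5, 146.5]), array([216.2, 151.6]), array([210.7, 160.9]), array([192.6, 156. ])]
```

View pics/c4.png

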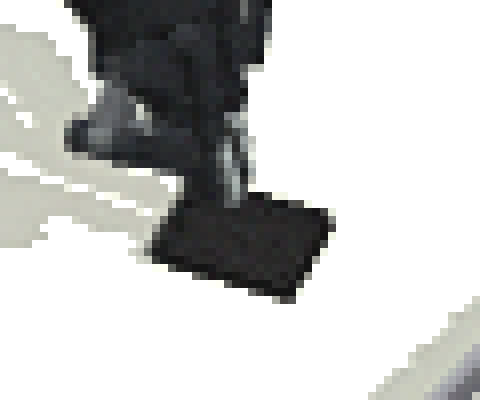

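```bash
python3 -m inch '[{"claw":0.4,"travel":[0,0,0],"turn":0},{"claw":0.4,"travel":[0,0,0],"turn":0},{"claw":0.4,"travel":[0,0,0],"turn":0},{"claw":0.4,"travel":[0,0,-0.02],"turn":0},{"claw":0.4,"travel":[0,0,-0.02],"turn":0}]' 40
python3 -m inch '[{"claw":0.4,"travel":[0,0,-0.02],"turn":0},{"claw":0.4,"travel":[0,0,-0.02],"turn":0},{"claw":0.4,"travel":[0,0,-0.02],"turn":0}]'
```

```text
clock: 4.35
position: [0.4447, -0.3727, 0.0102]
ee_rot: [-0.001, 0.657, 0.754, 0.0]
contact_force: [-0.1, -0.2, 0.2]
width: 0.06
gripper_force: 0.0
clock: 4.65
position: [0.4449, -0.3729, 0.0066]
ee_rot: [-0.0, 0.657, 0.754, 0.0]
contact_force: [-0.1, -0.2, 0.5]
width: 0.0597
gripper_force: 0.0
```

```bash
python3 -m inch '[{"claw":0.4,"travel":[0,0,-0.02],"turn":0},{"claw":0.4,"travel":[0,0,-0.04],"turn":0},{"claw":0.4,"travel":[0,0,-0.04],"turn":0}]'
python3 - <<'E'
from h import *
im,KT=snap("side","d5"); c=cv2.imread("pics/d5.png")[270:390,300:460]
s2=cv2.imread; snap("scene","s5"); d=cv2.imread("pics/s5.png")[110:200,160:260]
c=cv2.resize(c,None,fx=5,fy=5,interpolation=cv2.INTER_CUBIC)[:400]; 
d=cv2.convertScaleAbs(cv2.resize(d,None,fx=5,fy=5,interpolation=cv2.INTER_CUBIC),alpha=2.5,beta=20)[:, :500]
cv2.imwrite("pics/c5.png",cv2.resize(np.hstack([cv2.resize(c,(400,300)),cv2.resize(d,(400,360))[:300]]),None,fx=1,fy=1))
print(get_state()["position"],get_state()["contact_force"])
E
```

```text
clock: 4.95
position: [0.4446, -0.3726, -0.0019]
ee_rot: [-0.001, 0.657, 0.754, 0.0]
contact_force: [-0.1, -1.0, -0.3]
width: 0.0594
gripper_force: 0.0
[ 0.44493383 -0.37288069 -0.0014027 ] [-0.52322305 -0.76770142  0.42677249]
```

View pics/c5.png

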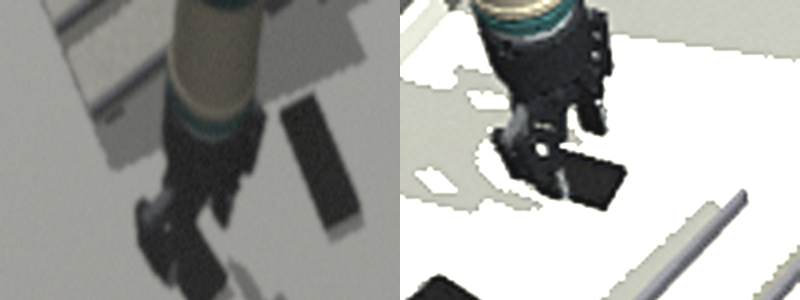

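```bash
for i in 1 2 3; do python3 -m inch '[{"claw":0.4,"travel":[0,0,-0.02],"turn":0},{"claw":0.4,"travel":[0,0,-0.02],"turn":0}]' | egrep "posi|cont"; done
```

```text
position: [0.4448, -0.3727, -0.0056]
contact_force: [0.0, 0.3, -0.4]
position: [0.4447, -0.3727, -0.0097]
contact_force: [-0.4, 0.7, 0.3]
position: [0.4447, -0.3727, -0.0137]
contact_force: [0.2, 0.3, 0.3]
```

```bash
python3 -m inch '[{"claw":-1,"travel":[0,0,0],"turn":0},{"claw":-1,"travel":[0,0,0],"turn":0},{"claw":-1,"travel":[0,0,0],"turn":0},{"claw":-1,"travel":[0,0,0],"turn":0}]' 40
```

```text
clock: 6.05
position: [0.4451, -0.373, -0.0128]
ee_rot: [0.0, 0.657, 0.754, 0.0]
contact_force: [0.0, 0.9, 4.1]
width: 0.0371
gripper_force: 39.9
```

```bash
python3 -m inch '[{"claw":-1,"travel":[0,0,0.2],"turn":0},{"claw":-1,"travel":[0,0,0.4],"turn":0},{"claw":-1,"travel":[0,0,0.55],"turn":0},{"claw":-1,"travel":[0,0,0.55],"turn":0},{"claw":-1,"travel":[0,0,0.55],"turn":0}]'
python3 - <<'E'
from h import *
snap("wrist","w6"); snap("scene","s6")
w=cv2.imread("pics/w6.png"); d=cv2.imread("pics/s6.png")[110:210,140:300]
d=cv2.convertScaleAbs(cv2.resize(d,(384,240),interpolation=cv2.INTER_CUBIC),alpha=2,beta=20)
cv2.imwrite("pics/c6.png",np.hstack([cv2.convertScaleAbs(cv2.resize(w,(384,240)),alpha=1.5,beta=10),d]))
E
```

```text
clock: 6.55
position: [0.4449, -0.3729, 0.0967]
ee_rot: [0.0, 0.657, 0.754, -0.0]
contact_force: [0.4, 0.9, -2.1]
width: 0.037
gripper_force: 40.1
```

View pics/c6.png

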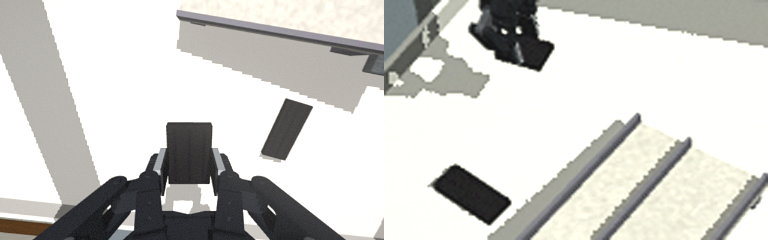

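The chock is held squarely. The real fingertips are about 13 mm above the reported TCP z, so I'll plan heights with that. Next I carry it over the narrow lane and measure the ribs.

```bash
python3 -m inch '[{"claw":-1,"travel":[0.16,0.2,0.25],"turn":-0.06},{"claw":-1,"travel":[0.16,0.45,0.25],"turn":-0.06},{"claw":-1,"travel":[0.16,0.85,0.25],"turn":-0.06},{"claw":-1,"travel":[0.16,0.85,0.25],"turn":-0.06},{"claw":-1,"travel":[0.16,0.85,0.25],"turn":-0.06}]'
python3 -m inch '[{"claw":-1,"travel":[0,0,0],"turn":0},{"claw":-1,"travel":[0,0,0],"turn":0}]'
python3 - <<'E'
from h import *
snap("wrist","w7"); cv2.imwrite("pics/c7.png",cv2.convertScaleAbs(cv2.imread("pics/w7.png"),alpha=1.4,beta=5))
s=get_state(); print(s["position"],s["ee_rot"])
E
```

```text
clock: 7.15
position: [0.4748, -0.1966, 0.1449]
ee_rot: [-0.004, 0.723, 0.691, 0.0]
contact_force: [-1.4, -0.6, -1.5]
width: 0.0367
gripper_force: 40.6
clock: 7.35
position: [0.4768, -0.2036, 0.1458]
ee_rot: [-0.001, 0.725, 0.689, -0.0]
contact_force: [0.5, -0.7, -3.0]
width: 0.0364
gripper_force: 40.7
[ 0.47688712 -0.20400707  0.1459119 ] [-4.51632626e-04  7.24984370e-01  6.88765073e-01 -3.65073771e-04]
```

View pics/c7.png

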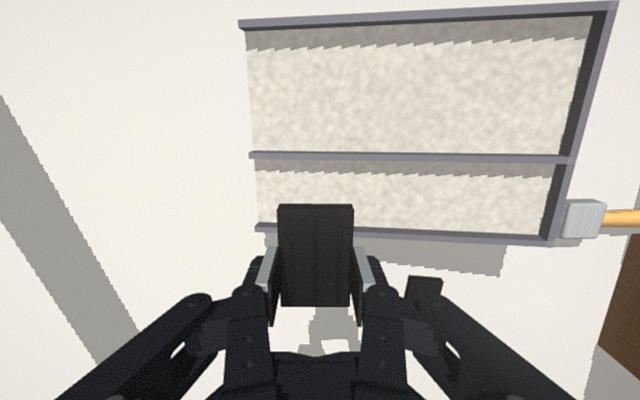

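The view shows the whole deck. Rib-top near ends are at (238,23), (248,155) and (255,227); far ends are at (617,3), (570,160) and (552,242).

```bash
cat > dk.py <<'E'
from h import *
KT=cam("wrist")
L=np.array([ray(KT,238,23.,.031),ray(KT,248,155,.031),ray(KT,255,227,.031)])
H=np.array([ray(KT,617,3,.0525),ray(KT,570,160,.0525),ray(KT,552,242,.0525)])
E
python3 - <<'E'
from dk import *
print(L.round(4).tolist(),H.round(4).tolist())
print([np.arctan2(*(H-L)[i,1::-1]).round(4) for i in range(3)],np.arctan2(-(L[0]-L[2])[0],(L[0]-L[2])[1]),np.arctan2(-(H[0]-H[2])[0],(H[0]-H[2])[1]),np.linalg.norm(H-L,axis=1),np.linalg.norm(L[0]-L[2]))
s=get_state();r=s["ee_rot"];print("tool yaw",np.arctan2(*R.from_quat([r[1],r[2],r[3],r[0]]).as_matrix()[1::-1,1]))
# chock in hand: top at pos+.023
z=s["position"][2]+.023
print("chock",[ray(KT,*p,z).round(4)[:2].tolist() for p in [(277,205),(353,205),(350,306),(279,306)]])
E
```

```text
[[0.4207, -0.0557, 0.031], [0.4155, -0.165, 0.031], [0.4137, -0.2389, 0.031]] [[0.7111, -0.0623, 0.0525], [0.7022, -0.1805, 0.0525], [0.7026, -0.26, 0.0525]]
[np.float64(-0.023), np.float64(-0.0539), np.float64(-0.0727)] -0.038183008471448295 -0.04306864542157124 [0.29131166 0.28792052 0.29048688] 0.18340926052306078
tool yaw -0.051227377942445716
chock [[0.4597, -0.17], [0.4979, -0.172], [0.4955, -0.2325], [0.4553, -0.2305]]
```

```bash
python3 -m inch '[{"claw":-1,"travel":[0,-0.024,-0.2],"turn":0.002},{"claw":-1,"travel":[0,-0.024,-0.4],"turn":0.002},{"claw":-1,"travel":[0,-0.024,-0.55],"turn":0.002},{"claw":-1,"travel":[0,-0.024,-0.6],"turn":0.002},{"claw":-1,"travel":[0,-0.024,-0.6],"turn":0.002}]'
for i in 1 2; do python3 -m inch '[{"claw":-1,"travel":[0,0,-0.015],"turn":0},{"claw":-1,"travel":[0,0,-0.015],"turn":0}]' |egrep "posi|cont"; done
```

```text
clock: 7.9
position: [0.476, -0.2082, 0.0253]
ee_rot: [-0.002, 0.723, 0.691, -0.001]
contact_force: [0.1, 0.6, -1.3]
width: 0.0367
gripper_force: 40.7
position: [0.4782, -0.2088, 0.025]
contact_force: [0.1, -0.0, -1.8]
position: [0.4774, -0.208, 0.0215]
contact_force: [-0.2, 0.2, -2.3]
```

```bash
for i in 1 2; do python3 -m inch '[{"claw":-1,"travel":[0,0,-0.01],"turn":0},{"claw":-1,"travel":[0,0,-0.01],"turn":0}]' |egrep "posi|cont"; done
```

```text
position: [0.477, -0.2077, 0.0189]
contact_force: [-0.2, -0.2, -2.3]
position: [0.4769, -0.2077, 0.0166]
contact_force: [0.4, -0.6, -2.1]
```

```bash
for i in 1 2 3; do python3 -m inch '[{"claw":-1,"travel":[0,0,-0.01],"turn":0},{"claw":-1,"travel":[0,0,-0.01],"turn":0}]' |egrep "posi|cont"; done
```

```text
position: [0.4772, -0.2079, 0.0155]
contact_force: [-1.1, 1.5, 5.6]
position: [0.4773, -0.2079, 0.0151]
contact_force: [-4.2, 1.9, 16.2]
position: [0.4774, -0.208, 0.0148]
contact_force: [-8.2, 4.2, 28.8]
```

```bash
python3 -m inch '[{"claw":-1,"travel":[0,0,0.02],"turn":0},{"claw":-1,"travel":[0,0,0.025],"turn":0},{"claw":0.15,"travel":[0,0,0.025],"turn":0},{"claw":0.15,"travel":[0,0,0.025],"turn":0},{"claw":0.15,"travel":[0,0,0.025],"turn":0}]'
python3 -m inch '[{"claw":0.3,"travel":[0,0,0],"turn":0},{"claw":0.3,"travel":[0,0,0.2],"turn":0},{"claw":0.3,"travel":[0,0,0.4],"turn":0},{"claw":0.3,"travel":[0,0,0.6],"turn":0},{"claw":0.3,"travel":[0,0,0.6],"turn":0}]'
python3 -m inch '[{"claw":0.4,"travel":[0.59,-0.81,0],"turn":-0.032},{"claw":0.4,"travel":[0.59,-0.81,0],"turn":-0.032},{"claw":0.4,"travel":[0.59,-0.81,0],"turn":-0.032},{"claw":0.4,"travel":[0.59,-0.81,0],"turn":-0.032},{"claw":0.4,"travel":[0.59,-0.81,0],"turn":-0.032}]'
python3 -m inch '[{"claw":0.4,"travel":[0,0,0],"turn":0},{"claw":0.4,"travel":[0,0,0],"turn":0}]' | grep posi
python3 - <<'E'
from h import *
im,KT=snap("wrist","w8"); 
for th in(40,60):
  print(th); dark(im,KT,.01,th)
im,S=snap("scene","s8"); m=(im.max(2)<32).astype(np.uint8)
for ct in cv2.findContours(m,cv2.RETR_EXTERNAL,cv2.CHAIN_APPROX_NONE)[0]:
    c=ct[:,0].mean(0)
    if cv2.contourArea(ct)>80 and 150<c[0]<300 and 120<c[1]<240:
        for z in(.008,.036):
            P=np.array([ray(S,*p,z)[:2] for p in ct[:,0]],np.float32); print("scene",c.round(),z,[np.round(x,4) for x in cv2.minAreaRect(P)])
E
```

```text
clock: 9.8
position: [0.4769, -0.2078, 0.0154]
ee_rot: [-0.0, 0.723, 0.691, -0.0]
contact_force: [0.2, -0.1, -0.2]
width: 0.0489
gripper_force: 0.0
clock: 10.3
position: [0.4808, -0.21, 0.1412]
ee_rot: [0.006, 0.722, 0.691, 0.002]
contact_force: [0.7, -0.6, -0.3]
width: 0.0551
gripper_force: 0.0
clock: 10.8
position: [0.598, -0.3756, 0.1327]
ee_rot: [0.002, 0.757, 0.653, -0.0]
contact_force: [0.3, 0.5, 0.1]
width: 0.0595
gripper_force: 0.0
position: [0.5939, -0.3685, 0.1347]
40
[314. 348.] [array([ 0.5664, -0.5461]), array([0.2186, 0.7116]), np.float64(81.8945)]
[318. 188.] [array([ 0.5966, -0.3708]), array([0.092 , 0.0379]), np.float64(81.8994)]
[143.  32.] [array([ 0.4672, -0.2079]), array([0.0527, 0.044 ]), np.float64(87.2408)]
60
[603. 354.] [array([ 0.9153, -0.6386]), array([0.0291, 0.0725]), np.float64(0.4021)]
[597. 320.] [array([ 0.9084, -0.5754]), array([0.0277, 0.0762]), np.float64(89.9619)]
[318. 345.] [array([ 0.5665, -0.5455]), array([0.2198, 0.7116]), np.float64(81.8945)]
[318. 188.] [array([ 0.5966, -0.3703]), array([0.093 , 0.0389]), np.float64(81.8735)]
[599. 153.] [
[... 324 characters left out ...]
.float64(87.6151)]
scene [216. 236.] 0.036 [array([ 0.6828, -0.1719]), array([0.1966, 0.0071]), np.float64(87.6151)]
scene [176. 190.] 0.008 [array([ 0.5964, -0.371 ]), array([0.0959, 0.0416]), np.float64(81.9847)]
scene [176. 190.] 0.036 [array([ 0.6089, -0.3536]), array([0.0936, 0.0406]), np.float64(81.9847)]
scene [244. 177.] 0.008 [array([ 0.4634, -0.2199]), array([0.0676, 0.041 ]), np.float64(86.5581)]
scene [244. 177.] 0.036 [array([ 0.4791, -0.2062]), array([0.066 , 0.0401]), np.float64(86.5581)]
scene [152. 133.] 0.008 [array([ 0.4529, -0.5624]), array([0.2579, 0.1525]), np.float64(42.45)]
scene [152. 133.] 0.036 [array([ 0.4688, -0.5405]), array([0.2517, 0.1488]), np.float64(42.45)]
```

The short chock sits at (0.479,-0.206), right on target. Now I pick the long chock.

```bash
python3 -m inch '[{"claw":0.4,"travel":[0.013,0,-0.2],"turn":0.002},{"claw":0.4,"travel":[0.013,0,-0.4],"turn":0.002},{"claw":0.4,"travel":[0.013,0,-0.6],"turn":0.002},{"claw":0.4,"travel":[0.013,0,-0.73],"turn":0.002},{"claw":0.4,"travel":[0.013,0,-0.73],"turn":0.002}]' |egrep "posi|cont"
python3 -m inch '[{"claw":-1,"travel":[0,0,0],"turn":0},{"claw":-1,"travel":[0,0,0],"turn":0},{"claw":-1,"travel":[0,0,0],"turn":0},{"claw":-1,"travel":[0,0,0],"turn":0}]'
```

```text
position: [0.5942, -0.3664, -0.0139]
contact_force: [0.1, 0.3, -0.1]
clock: 12.0
position: [0.5985, -0.3704, -0.0083]
ee_rot: [0.002, 0.754, 0.657, 0.0]
contact_force: [-0.0, 0.6, 0.3]
width: 0.0018
gripper_force: 0.0
```

```bash
python3 -m inch '[{"claw":0.4,"travel":[0,0,0],"turn":0},{"claw":0.4,"travel":[0,0,0],"turn":0},{"claw":0.4,"travel":[-0.008,0.002,-0.025],"turn":0},{"claw":0.4,"travel":[-0.008,0.002,-0.025],"turn":0},{"claw":0.4,"travel":[-0.008,0.002,-0.025],"turn":0}]' |egrep "posi|cont"
python3 -m inch '[{"claw":-1,"travel":[0,0,0],"turn":0},{"claw":-1,"travel":[0,0,0],"turn":0},{"claw":-1,"travel":[0,0,0],"turn":0},{"claw":-1,"travel":[0,0,0],"turn":0}]'
```

```text
position: [0.5957, -0.3692, -0.0154]
contact_force: [-0.7, -0.7, -0.1]
clock: 12.9
position: [0.5961, -0.3694, -0.0152]
ee_rot: [0.0, 0.754, 0.657, 0.0]
contact_force: [0.7, 0.4, 0.3]
width: 0.038
gripper_force: 40.4
```

```bash
python3 -m inch '[{"claw":-1,"travel":[0,0,0.2],"turn":0},{"claw":-1,"travel":[0,0,0.4],"turn":0},{"claw":-1,"travel":[-0.1,0.1,0.6],"turn":0.03},{"claw":-1,"travel":[-0.2,0.3,0.8],"turn":0.03},{"claw":-1,"travel":[-0.2,0.45,0.8],"turn":0.03}]' |egrep "posi|cont"
python3 -m inch '[{"claw":-1,"travel":[-0.373,0.82,0],"turn":0},{"claw":-1,"travel":[-0.373,0.82,0],"turn":0},{"claw":-1,"travel":[-0.373,0.82,0],"turn":0},{"claw":-1,"travel":[-0.373,0.82,0],"turn":0},{"claw":-1,"travel":[-0.373,0.82,0],"turn":0}]' |egrep "posi|cont"
python3 -m inch '[{"claw":-1,"travel":[0,0,0],"turn":0},{"claw":-1,"travel":[0,0,0],"turn":0},{"claw":-1,"travel":[0,0,0],"turn":0}]'
python3 - <<'E'
from h import *
im,KT=snap("wrist","w9"); s=get_state(); print(s["position"],s["ee_rot"])
h=s["position"][2]
m=((im.max(2)<45)).astype(np.uint8)[100:330,240:390]
# in-hand chock far edge & extent
cols=[ (c,np.where(m[:,c-240])[0][0]+100) for c in range(270,366,8) if m[:,c-240].any()]
print(cols, ray(KT,314,cols[6][1],h+.025))
dark(im,KT,.04,40,150)
E
```

```text
position: [0.556, -0.2805, 0.1489]
contact_force: [1.6, -0.1, -1.4]
position: [0.4777, -0.1112, 0.1443]
contact_force: [0.7, -0.7, -2.0]
clock: 14.2
position: [0.4821, -0.1165, 0.1446]
ee_rot: [0.0, 0.723, 0.691, -0.0]
contact_force: [-0.0, -0.0, -2.6]
width: 0.038
gripper_force: 41.0
[ 0.48200761 -0.11648573  0.14460581] [ 8.73912136e-05  7.22914473e-01  6.90937519e-01 -5.57645035e-05]
[(270, np.int64(267)), (278, np.int64(180)), (286, np.int64(180)), (294, np.int64(180)), (302, np.int64(180)), (310, np.int64(180)), (318, np.int64(180)), (326, np.int64(180)), (334, np.int64(180)), (342, np.int64(180)), (350, np.int64(180)), (358, np.int64(261))] [ 0.48388655 -0.07008049  0.16960581]
[315. 332.] [array([ 0.4773, -0.2415]), array([0.2781, 0.6398]), np.float64(87.3881)]
```

```bash
python3 -m inch '[{"claw":-1,"travel":[-0.005,0.016,-0.2],"turn":0},{"claw":-1,"travel":[-0.005,0.016,-0.4],"turn":0},{"claw":-1,"travel":[-0.005,0.016,-0.55],"turn":0},{"claw":-1,"travel":[-0.005,0.016,-0.62],"turn":0},{"claw":-1,"travel":[-0.005,0.016,-0.62],"turn":0}]' |egrep "posi|cont"
python3 -m inch '[{"claw":-1,"travel":[0,0,-0.01],"turn":0},{"claw":-1,"travel":[0,0,-0.02],"turn":0},{"claw":-1,"travel":[0,0,-0.02],"turn":0}]' |egrep "posi|cont"
python3 -m inch '[{"claw":-1,"travel":[0,0,-0.01],"turn":0},{"claw":-1,"travel":[0,0,-0.01],"turn":0}]' |egrep "posi|cont"
```

```text
position: [0.4788, -0.1123, 0.0184]
contact_force: [-0.1, -0.6, -1.2]
position: [0.4812, -0.1126, 0.0176]
contact_force: [0.4, 0.7, -1.1]
position: [0.4806, -0.1122, 0.0152]
contact_force: [-0.0, 0.9, -1.5]
```

```bash
python3 -m inch '[{"claw":-1,"travel":[0,0,-0.01],"turn":0},{"claw":-1,"travel":[0,0,-0.01],"turn":0}]' |egrep "posi|cont"
python3 -m inch '[{"claw":0.15,"travel":[0,0,0],"turn":0},{"claw":0.15,"travel":[0,0,0],"turn":0},{"claw":0.15,"travel":[0,0,0],"turn":0},{"claw":0.3,"travel":[0,0,0.05],"turn":0},{"claw":0.3,"travel":[0,0,0.2],"turn":0}]' |egrep "posi|cont|width"
python3 -m inch '[{"claw":0.3,"travel":[0,0.2,0.4],"turn":0},{"claw":0.3,"travel":[0,0.4,0.6],"turn":0},{"claw":0.3,"travel":[0,0.9,0.6],"turn":0},{"claw":0.3,"travel":[0,0.9,0.6],"turn":0},{"claw":0.3,"travel":[0,0.9,0.6],"turn":0}]' |egrep "posi|cont|width"
python3 -m inch '[{"claw":0.3,"travel":[0.16,0.145,0],"turn":0},{"claw":0.3,"travel":[0.16,0.145,0],"turn":0},{"claw":0.3,"travel":[0.16,0.145,0],"turn":0}]' |egrep "posi|cont|width"
python3 - <<'E'
from h import *
im,KT=snap("wrist","w10"); s=get_state(); print(s["position"])
im,S=snap("scene","s10"); m=(im.max(2)<32).astype(np.uint8)
for ct in cv2.findContours(m,cv2.RETR_EXTERNAL,cv2.CHAIN_APPROX_NONE)[0]:
    c=ct[:,0].mean(0)
    if cv2.contourArea(ct)>80 and 160<c[0]<300 and 120<c[1]<220:
            P=np.array([ray(S,*p,.036)[:2] for p in ct[:,0]],np.float32); print("scene",c.round(),[np.round(x,4) for x in cv2.minAreaRect(P)])
w=cv2.imread("pics/w10.png");cv2.imwrite("pics/c10.png",cv2.convertScaleAbs(w,alpha=1.5,beta=10))
E
```

```text
position: [0.4808, -0.1123, 0.0132]
contact_force: [-0.8, 0.2, 1.5]
position: [0.4782, -0.1114, 0.0516]
contact_force: [-0.1, -0.2, -0.4]
width: 0.0554
position: [0.4805, 0.0705, 0.1751]
contact_force: [-0.2, 0.6, 0.4]
width: 0.0554
position: [0.5124, 0.0973, 0.1732]
contact_force: [0.8, 0.2, -0.6]
width: 0.0551
[0.51175248 0.09663216 0.17288454]
scene [259. 193.] [array([ 0.5282, -0.1215]), array([0.1036, 0.1388]), np.float64(83.4973)]
scene [235. 180.] [array([ 0.5128, -0.2149]), array([0.0702, 0.1157]), np.float64(80.3038)]
```

View pics/c10.png

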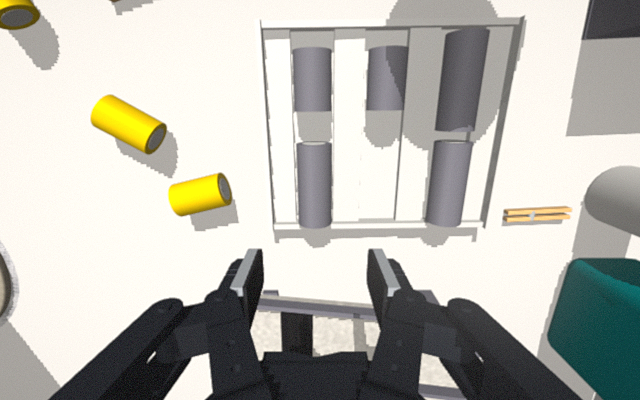

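The tray view shows 5 barrels: long at (315,185), (449,183) and (463,80), short at (312,79) and (386,78). The long chock lies in the lane at (297,330), partly hidden.

```bash
python3 - <<'E'
from h import *
s=get_state();KT=cam("wrist",s)
for n,a,b in [("longA",(316,143),(315,227)),("shortB",(312,48),(313,110)),("shortC",(386,46),(386,109)),("longD",(468,30),(456,130)),("longE",(454,142),(444,226))]:
    p,q=ray(KT,*a,.022),ray(KT,*b,.022); print(n,((p+q)/2).round(4)[:2],np.linalg.norm(p-q).round(3),(np.arctan2(-(p-q)[0],(p-q)[1])).round(3))
print("tray",[ray(KT,*a,.022).round(3)[:2].tolist() for a in[(263,20),(522,18),(487,226),(274,226)]])
print("chock edge",ray(KT,281,312,.036),ray(KT,312,312,.041))
im=cv2.imread("pics/s10.png"); 
for th in(16,20,24):
  m=(im.max(2)<th).astype(np.uint8); 
  for ct in cv2.findContours(m,cv2.RETR_EXTERNAL,cv2.CHAIN_APPROX_NONE)[0]:
    c=ct[:,0].mean(0)
    if cv2.contourArea(ct)>80 and 160<c[0]<300 and 120<c[1]<220:
            P=np.array([ray(cam("scene"),*p,.036)[:2] for p in ct[:,0]],np.float32); print(th,c.round(),[np.round(x,4) for x in cv2.minAreaRect(P)])
E
```

```text
longA [0.512  0.0907] 0.096 -0.055
shortB [0.5138 0.2003] 0.057 -0.029
shortC [0.5863 0.1985] 0.058 0.032
longD [0.6614 0.1915] 0.092 -0.015
longE [0.6592 0.0854] 0.096 -0.015
tray [[0.47, 0.254], [0.711, 0.245], [0.708, 0.035], [0.462, 0.046]]
chock edge [ 0.46293644 -0.06263101  0.036     ] [ 0.50122261 -0.0602416   0.041     ]
16 [262. 191.] [array([ 0.5145, -0.1188]), array([0.106 , 0.1045]), np.float64(87.6088)]
16 [244. 177.] [array([ 0.4784, -0.2058]), array([0.0643, 0.0383]), np.float64(87.0002)]
20 [263. 191.] [array([ 0.5145, -0.1195]), array([0.1072, 0.1046]), np.float64(87.5211)]
20 [235. 180.] [array([ 0.5136, -0.2125]), array([0.0654, 0.115 ]), np.float64(80.3038)]
24 [259. 193.] [array([ 0.5282, -0.1214]), array([0.1016, 0.1391]), np.float64(83.3036)]
24 [235. 180.] [array([ 0.5134, -0.2137]), array([0.0678, 0.115 ]), np.float64(80.3038)]
```

```bash
python3 -m inch '[{"claw":0.3,"travel":[0,-0.03,-0.25],"turn":0.003},{"claw":0.3,"travel":[0,-0.03,-0.5],"turn":0.003},{"claw":0.3,"travel":[0,-0.03,-0.7],"turn":0.003},{"claw":0.3,"travel":[0,-0.03,-0.82],"turn":0.003},{"claw":0.3,"travel":[0,-0.03,-0.86],"turn":0.003}]' 30 |egrep "posi|cont"
python3 -m inch '[{"claw":0.3,"travel":[0,0,0],"turn":0},{"claw":-0.5,"travel":[0,0,0],"turn":0},{"claw":-0.5,"travel":[0,0,0],"turn":0},{"claw":-0.5,"travel":[0,0,0],"turn":0}]'
python3 -m inch '[{"claw":-0.5,"travel":[0,0,0.15],"turn":0},{"claw":-0.5,"travel":[0,0,0.35],"turn":0},{"claw":-0.5,"travel":[0,0,0.55],"turn":0},{"claw":-0.5,"travel":[0,0,0.55],"turn":0},{"claw":-0.5,"travel":[0,0,0.55],"turn":0}]'
```

```text
position: [0.5093, 0.0895, -0.0016]
contact_force: [0.5, 0.1, 0.1]
clock: 17.75
position: [0.5137, 0.0905, 0.0025]
ee_rot: [0.001, 0.719, 0.695, 0.001]
contact_force: [-0.4, -1.5, 5.4]
width: 0.0357
gripper_force: 30.5
clock: 18.25
position: [0.5132, 0.091, 0.1123]
ee_rot: [0.001, 0.719, 0.695, 0.001]
contact_force: [-0.2, -0.1, -1.3]
width: 0.0356
gripper_force: 30.3
```

```bash
python3 -m inch '[{"claw":-0.5,"travel":[0.044,-0.95,0],"turn":-0.003},{"claw":-0.5,"travel":[0.044,-0.95,0],"turn":-0.003},{"claw":-0.5,"travel":[0.044,-0.95,0],"turn":-0.003},{"claw":-0.5,"travel":[0.044,-0.95,0],"turn":-0.003},{"claw":-0.5,"travel":[0.044,-0.95,0],"turn":-0.003}]' |egrep "posi|cont"
python3 -m inch '[{"claw":-0.5,"travel":[0,-0.08,0],"turn":0},{"claw":-0.5,"travel":[0,-0.08,-0.15],"turn":0},{"claw":-0.5,"travel":[0,-0.08,-0.3],"turn":0},{"claw":-0.5,"travel":[0,-0.08,-0.36],"turn":0},{"claw":-0.5,"travel":[0,-0.08,-0.36],"turn":0}]' |egrep "posi|cont"
python3 -m inch '[{"claw":-0.5,"travel":[0,0,-0.01],"turn":0},{"claw":-0.5,"travel":[0,0,-0.01],"turn":0}]' |egrep "posi|cont"
```

```text
position: [0.5209, -0.1039, 0.1093]
contact_force: [-0.6, 0.0, -1.2]
position: [0.5192, -0.114, 0.0367]
contact_force: [-0.9, -0.2, -1.0]
position: [0.5222, -0.1153, 0.0378]
contact_force: [0.3, 0.6, -0.6]
```

```bash
for i in 1 2 3; do python3 -m inch '[{"claw":-0.5,"travel":[0,0,-0.01],"turn":0},{"claw":-0.5,"travel":[0,0,-0.01],"turn":0}]' |egrep "posi|cont"; done
```

```text
position: [0.5217, -0.1153, 0.0355]
contact_force: [1.1, 1.2, -0.9]
position: [0.5212, -0.1152, 0.0329]
contact_force: [-0.6, 0.3, -0.8]
position: [0.5215, -0.1153, 0.0312]
contact_force: [-1.1, 0.9, 2.7]
```

```bash
python3 -m inch '[{"claw":0.0,"travel":[0,0,0],"turn":0},{"claw":0.1,"travel":[0,0,0],"turn":0},{"claw":0.2,"travel":[0,0,0.02],"turn":0},{"claw":0.3,"travel":[0,0,0.1],"turn":0},{"claw":0.3,"travel":[0,0,0.3],"turn":0}]' |egrep "posi|cont"
python3 -m inch '[{"claw":0.3,"travel":[0,0,0.3],"turn":0},{"claw":0.3,"travel":[0,0.3,0.4],"turn":0},{"claw":0.3,"travel":[0,0.5,0.4],"turn":0},{"claw":0.3,"travel":[0,0.7,0.4],"turn":0},{"claw":0.3,"travel":[0,0.9,0.4],"turn":0}]' |egrep "posi|cont"
python3 -m inch '[{"claw":0.3,"travel":[0.6,0.05,0],"turn":0},{"claw":0.3,"travel":[0.6,0.05,0],"turn":0},{"claw":0.3,"travel":[0.6,0.05,0],"turn":0},{"claw":0.3,"travel":[0.6,0.05,0],"turn":0}]' |egrep "posi|cont"
python3 - <<'E'
from h import *
im,KT=snap("wrist","w11"); s=get_state(); print(s["position"],s["ee_rot"])
snap("scene","s11")
a=cv2.resize(cv2.imread("pics/w11.png"),(400,250)); d=cv2.resize(cv2.imread("pics/s11.png")[140:265,180:380],(400,250),interpolation=cv2.INTER_CUBIC)
cv2.imwrite("pics/c11.png",cv2.convertScaleAbs(np.hstack([a,d]),alpha=1.7,beta=15))
E
```

```text
position: [0.5185, -0.1143, 0.0886]
contact_force: [0.7, -0.1, -0.3]
position: [0.5213, 0.0668, 0.1719]
contact_force: [1.0, -0.2, -0.5]
position: [0.6442, 0.0751, 0.17]
contact_force: [-0.0, 0.1, 0.4]
[0.64177159 0.07490988 0.17004459] [-3.96482152e-04  7.22397109e-01  6.91478152e-01 -4.74299377e-04]
```

View pics/c11.png

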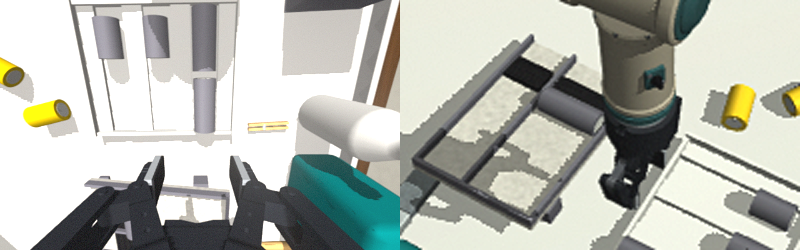

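The long barrel rests against the long chock and both chocks are in place. Next is the long barrel at about (327,168) in full-size wrist pixels.

```bash
cat >> h.py <<'E'
def grey(im,KT,z=.022):
    x=im.astype(int); m=((x.max(2)<115)&(x.max(2)>35)&(x.max(2)-x.min(2)<25)).astype(np.uint8)
    m=cv2.morphologyEx(m,cv2.MORPH_OPEN,np.ones((13,13)))
    for ct in cv2.findContours(m,cv2.RETR_EXTERNAL,cv2.CHAIN_APPROX_NONE)[0]:
        if cv2.contourArea(ct)>800:
            P=np.array([ray(KT,*p,z)[:2] for p in ct[:,0]],np.float32); print(ct[:,0].mean(0).round(),[np.round(v,4) for v in cv2.minAreaRect(P)])
E
python3 - <<'E'
from h import *
KT=cam("wrist"); grey(cv2.imread("pics/w11.png"),KT)
for a in[(310,168),(344,168),(327,125),(327,211)]: print(a,ray(KT,*a,.022).round(4))
E
```

```text
[316. 311.] [array([ 0.6312, -0.0976]), array([0.0364, 0.1408]), np.float64(81.4133)]
[568. 234.] [array([9.417e-01, 1.000e-04]), array([0.0765, 0.2923]), np.float64(55.8656)]
[327. 166.] [array([0.6537, 0.0877]), array([0.0975, 0.0397]), np.float64(87.7084)]
[174.  61.] [array([0.5097, 0.2014]), array([0.0615, 0.0423]), np.float64(87.9884)]
[250.  59.] [array([0.5834, 0.1999]), array([0.061 , 0.0394]), np.float64(87.4988)]
[552.  31.] [array([0.8649, 0.2077]), array([0.0362, 0.0528]), np.float64(89.4088)]
[327.  57.] [array([0.6571, 0.1947]), array([0.0974, 0.0444]), np.float64(88.0989)]
[594.  81.] [array([0.9178, 0.1591]), array([0.1499, 0.025 ]), np.float64(89.9596)]
(310, 168) [0.6358 0.0914 0.022 ]
(344, 168) [0.6724 0.0898 0.022 ]
(327, 125) [0.6555 0.1354 0.022 ]
(327, 211) [0.6526 0.0414 0.022 ]
```

```bash
python3 -m inch '[{"claw":0.24,"travel":[0.075,0.06,-0.25],"turn":0.003},{"claw":0.24,"travel":[0.075,0.06,-0.5],"turn":0.003},{"claw":0.24,"travel":[0.075,0.06,-0.68],"turn":0.003},{"claw":0.24,"travel":[0.075,0.06,-0.78],"turn":0.003},{"claw":0.24,"travel":[0.075,0.06,-0.78],"turn":0.003}]' 30 |egrep "posi|cont"
python3 -m inch '[{"claw":0.24,"travel":[0,0,-0.04],"turn":0},{"claw":0.24,"travel":[0,0,-0.065],"turn":0},{"claw":-0.5,"travel":[0,0,-0.065],"turn":0},{"claw":-0.5,"travel":[0,0,-0.065],"turn":0},{"claw":-0.5,"travel":[0,0,-0.065],"turn":0}]'
python3 -m inch '[{"claw":-0.5,"travel":[0,0,0.15],"turn":0},{"claw":-0.5,"travel":[0,0,0.35],"turn":0},{"claw":-0.5,"travel":[0,0,0.55],"turn":0},{"claw":-0.5,"travel":[0,0,0.55],"turn":0},{"claw":-0.5,"travel":[0,0,0.55],"turn":0}]'
```

```text
position: [0.6515, 0.0865, 0.0116]
contact_force: [-0.5, 0.5, -0.5]
clock: 22.55
position: [0.657, 0.0867, 0.0032]
ee_rot: [0.001, 0.719, 0.695, 0.001]
contact_force: [-0.2, -0.3, 4.1]
width: 0.0354
gripper_force: 30.3
clock: 23.05
position: [0.6567, 0.0869, 0.1132]
ee_rot: [0.001, 0.719, 0.695, 0.001]
contact_force: [0.6, 0.2, -0.5]
width: 0.0353
gripper_force: 30.0
```

```bash
python3 -m inch '[{"claw":-0.5,"travel":[-0.387,-0.95,0],"turn":-0.003},{"claw":-0.5,"travel":[-0.387,-0.95,0],"turn":-0.003},{"claw":-0.5,"travel":[-0.387,-0.95,0],"turn":-0.003},{"claw":-0.5,"travel":[-0.387,-0.95,0],"turn":-0.003},{"claw":-0.5,"travel":[-0.387,-0.95,0],"turn":-0.003}]' |egrep "posi|cont"
python3 -m inch '[{"claw":-0.5,"travel":[0,-0.08,0],"turn":0},{"claw":-0.5,"travel":[0,-0.08,-0.15],"turn":0},{"claw":-0.5,"travel":[0,-0.08,-0.3],"turn":0},{"claw":-0.5,"travel":[0,-0.08,-0.34],"turn":0},{"claw":-0.5,"travel":[0,-0.08,-0.34],"turn":0}]' |egrep "posi|cont"
python3 -m inch '[{"claw":-0.5,"travel":[0,0,-0.012],"turn":0},{"claw":-0.5,"travel":[0,0,-0.012],"turn":0},{"claw":-0.5,"travel":[0,0,-0.012],"turn":0}]' |egrep "posi|cont|width"
python3 -m inch '[{"claw":-0.5,"travel":[0,0,-0.01],"turn":0},{"claw":-0.5,"travel":[0,0,-0.01],"turn":0}]' |egrep "posi|cont|width"
```

```text
position: [0.575, -0.1077, 0.1097]
contact_force: [0.2, 0.9, -1.5]
position: [0.5781, -0.1183, 0.042]
contact_force: [1.1, 0.6, -0.8]
position: [0.5797, -0.1192, 0.0425]
contact_force: [-0.6, 0.3, -0.7]
width: 0.0355
position: [0.5793, -0.1193, 0.04]
contact_force: [-0.0, 0.6, 0.6]
width: 0.0359
```

```bash
python3 -m inch '[{"claw":0.0,"travel":[0,0,-0.005],"turn":0},{"claw":0.05,"travel":[0,0,-0.005],"turn":0},{"claw":0.1,"travel":[0,0,0.01],"turn":0},{"claw":0.1,"travel":[0,0,0.1],"turn":0},{"claw":0.1,"travel":[0,0,0.3],"turn":0}]' |egrep "posi|cont"
python3 -m inch '[{"claw":0.24,"travel":[0.1,0,0.3],"turn":0},{"claw":0.24,"travel":[0.2,0.3,0.35],"turn":0},{"claw":0.24,"travel":[0.3,0.5,0.35],"turn":0},{"claw":0.24,"travel":[0.35,0.7,0.35],"turn":0},{"claw":0.24,"travel":[0.39,0.9,0.35],"turn":0}]' |egrep "posi|cont"
python3 -m inch '[{"claw":0.24,"travel":[0,0.6,0],"turn":0},{"claw":0.24,"travel":[0,0.6,0],"turn":0},{"claw":0.24,"travel":[0,0.6,0],"turn":0},{"claw":0.24,"travel":[0,0.6,0],"turn":0},{"claw":0.24,"travel":[0,0.6,0],"turn":0}]' |egrep "posi|cont"
python3 - <<'E'
from h import *
im,KT=snap("wrist","w12"); s=get_state(); print(s["position"],s["ee_rot"])
grey(im,KT); snap("side","d12")
im,S=snap("scene","s12"); print("deck"); 
x=im[:,:,::-1].copy(); grey(im,S,.05)
E
```

```text
position: [0.5761, -0.1184, 0.0971]
contact_force: [0.7, 0.6, -0.6]
position: [0.6581, 0.0628, 0.1703]
contact_force: [0.3, -0.5, 0.4]
position: [0.6567, 0.1802, 0.1694]
contact_force: [-0.5, -1.2, 0.2]
[0.6568525  0.17946414 0.16941735] [ 4.49511947e-04  7.22675680e-01  6.91186974e-01 -4.74533955e-04]
[597. 383.] [array([ 1.0375, -0.1303]), array([0.0475, 0.1259]), np.float64(51.4656)]
[493. 294.] [array([0.8751, 0.0264]), array([0.0376, 0.1535]), np.float64(38.5196)]
[621. 302.] [array([ 1.0328, -0.0143]), array([0.0602, 0.2107]), np.float64(16.8029)]
[181. 171.] [array([0.513 , 0.1975]), array([0.0593, 0.0387]), np.float64(87.7051)]
[251. 169.] [array([0.5886, 0.1963]), array([0.0635, 0.0392]), np.float64(88.2347)]
[319. 171.] [array([0.6619, 0.1891]), array([0.0986, 0.0431]), np.float64(88.7335)]
[284.  31.] [array([0.6342, 0.3277]), array([0.0135, 0.0632]), np.float64(80.9095)]
[535. 114.] [array([0.89  , 0.2311]), array([0.1653, 0.3145]), np.float64(39.5717)]
deck
[304. 359.] [array([0.8644, 0.1942]), array([0.1196, 0.1108]), np.float64(6.9428)]
[245. 336.] [array([0.8803, 0.0458]), array([0.0789, 0.1004]), np.float64(27.395)]
[114. 355.] [array([ 1.0913, -0.1877]), array([0.2771, 0.8309]), np.float64(7.1399)]
[390. 282.] [array([0.5861, 0.2863]), array([0.1146, 0.2561]), np.float64(85.0968)]
[150. 214.] [array([ 0.7087, -0.3679]), array([0.0873, 0.2368]), np.float64(8.2873)]
[543. 302.] [array([0.4433, 0.6789]), array([0.4206, 0.7632]), np.float64(89.0981)]
[348. 153.] [array([0.2725, 0.0272]), array([0.1712, 0.1496]), np.float64(11.0579)]
[232. 115.] [array([ 0.2758, -0.3456]), array([0.2788, 0.6954]), np.float64(54.1104)]
[394.  19.] [array([-0.3703, -0.0858]), array([0.2601, 0.2009]), np.float64(16.2554)]
[ 97. 101.] [array([ 0.4143, -0.8048]), array([0.525 , 1.0526]), np.float64(87.6012)]
```

```bash
python3 -m inch '[{"claw":0.24,"travel":[0.02,0.048,-0.25],"turn":0.003},{"claw":0.24,"travel":[0.02,0.048,-0.5],"turn":0.003},{"claw":0.24,"travel":[0.02,0.048,-0.68],"turn":0.003},{"claw":0.24,"travel":[0.02,0.048,-0.77],"turn":0.003},{"claw":0.24,"travel":[0.02,0.048,-0.77],"turn":0.003}]' 30 |egrep "posi|cont"
python3 -m inch '[{"claw":0.24,"travel":[0,0,-0.04],"turn":0},{"claw":0.24,"travel":[0,0,-0.062],"turn":0},{"claw":-0.5,"travel":[0,0,-0.062],"turn":0},{"claw":-0.5,"travel":[0,0,-0.062],"turn":0},{"claw":-0.5,"travel":[0,0,-0.062],"turn":0}]'
python3 -m inch '[{"claw":-0.5,"travel":[0,0,0.15],"turn":0},{"claw":-0.5,"travel":[0,0,0.35],"turn":0},{"claw":-0.5,"travel":[0,0,0.55],"turn":0},{"claw":-0.5,"travel":[0,0,0.55],"turn":0},{"claw":-0.5,"travel":[0,0,0.55],"turn":0}]'
python3 - <<'E'
from h import *
c=cv2.imread("pics/s12.png")[140:265,160:360]; d=cv2.imread("pics/d12.png")[190:315,290:490]
cv2.imwrite("pics/c12.png",cv2.convertScaleAbs(np.hstack([cv2.resize(a,(400,250),interpolation=cv2.INTER_CUBIC) for a in(c,d)]),alpha=1.7,beta=10))
E
```

```text
position: [0.6583, 0.1881, 0.0118]
contact_force: [0.0, 0.0, -0.4]
clock: 27.2
position: [0.6616, 0.1904, 0.0042]
ee_rot: [0.001, 0.719, 0.695, 0.001]
contact_force: [0.4, -0.1, 2.0]
width: 0.0353
gripper_force: 29.9
clock: 27.7
position: [0.6614, 0.1907, 0.1146]
ee_rot: [0.001, 0.719, 0.695, 0.001]
contact_force: [-0.4, -1.1, -1.1]
width: 0.0355
gripper_force: 29.7
```

View pics/c12.png

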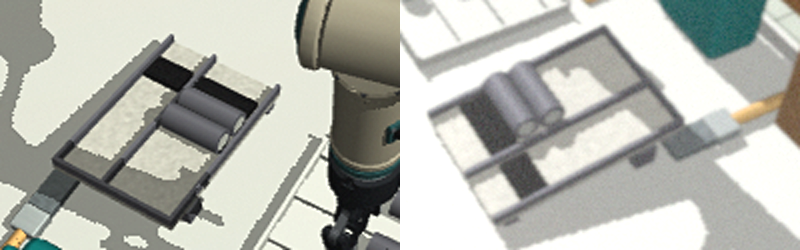

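Both views show two long barrels lying snugly behind the long chock, crosswise and still. Now the third long barrel.

```bash
python3 -m inch '[{"claw":-0.5,"travel":[-0.222,-0.95,0],"turn":-0.003},{"claw":-0.5,"travel":[-0.222,-0.95,0],"turn":-0.003},{"claw":-0.5,"travel":[-0.222,-0.95,0],"turn":-0.003},{"claw":-0.5,"travel":[-0.222,-0.95,0],"turn":-0.003},{"claw":-0.5,"travel":[-0.222,-0.95,0],"turn":-0.003}]' |egrep "posi|cont"
python3 -m inch '[{"claw":-0.5,"travel":[0,-0.6,0],"turn":0},{"claw":-0.5,"travel":[0,-0.6,0],"turn":0},{"claw":-0.5,"travel":[0,-0.6,0],"turn":0},{"claw":-0.5,"travel":[0,-0.6,-0.15],"turn":0},{"claw":-0.5,"travel":[0,-0.6,-0.3],"turn":0}]' |egrep "posi|cont"
python3 -m inch '[{"claw":-0.5,"travel":[0,0,-0.015],"turn":0},{"claw":-0.5,"travel":[0,0,-0.02],"turn":0},{"claw":-0.5,"travel":[0,0,-0.02],"turn":0}]' |egrep "posi|cont|width"
python3 -m inch '[{"claw":-0.5,"travel":[0,0,-0.01],"turn":0},{"claw":-0.5,"travel":[0,0,-0.01],"turn":0}]' |egrep "posi|cont|width"
```

```text
position: [0.6134, -0.0049, 0.1109]
contact_force: [0.0, 1.6, -0.6]
position: [0.6164, -0.1199, 0.0516]
contact_force: [0.4, 0.5, -0.2]
position: [0.6164, -0.1189, 0.0489]
contact_force: [-0.1, -0.5, -1.2]
width: 0.0351
position: [0.6166, -0.1193, 0.0475]
contact_force: [-0.6, -0.6, -1.3]
width: 0.0353
```

```bash
python3 -m inch '[{"claw":-0.5,"travel":[0,0,-0.008],"turn":0},{"claw":0.0,"travel":[0,0,-0.008],"turn":0},{"claw":0.1,"travel":[0,0,-0.005],"turn":0},{"claw":0.1,"travel":[0,0,0.08],"turn":0},{"claw":0.1,"travel":[0,0,0.28],"turn":0}]' |egrep "posi|cont"
python3 -m inch '[{"claw":0.24,"travel":[0,0,0.3],"turn":0},{"claw":0.24,"travel":[-0.1,0.2,0.32],"turn":0},{"claw":0.24,"travel":[-0.25,0.4,0.32],"turn":0},{"claw":0.24,"travel":[-0.35,0.6,0.32],"turn":0},{"claw":0.24,"travel":[-0.51,0.8,0.32],"turn":0}]' |egrep "posi|cont"
python3 -m inch '[{"claw":0.24,"travel":[0,0.79,0],"turn":0.003},{"claw":0.24,"travel":[0,0.79,0],"turn":0.003},{"claw":0.24,"travel":[0,0.79,0],"turn":0.003},{"claw":0.24,"travel":[0,0.79,0],"turn":0.003},{"claw":0.24,"travel":[0,0.79,0],"turn":0.003}]' |egrep "posi|cont"
python3 -m inch '[{"claw":0.24,"travel":[0,0,0],"turn":0},{"claw":0.24,"travel":[0,0,0],"turn":0}]' |egrep "posi|cont"
python3 - <<'E'
from h import *
im,KT=snap("wrist","w13"); grey(im,KT); snap("scene","s13"); print(get_state()["position"])
E
```

```text
position: [0.6136, -0.1188, 0.1002]
contact_force: [1.1, 0.4, -0.4]
position: [0.5154, 0.0407, 0.1676]
contact_force: [0.2, 1.7, -0.3]
position: [0.515, 0.1989, 0.1671]
contact_force: [-0.2, -0.3, -0.6]
position: [0.5153, 0.1959, 0.167]
contact_force: [-0.1, -0.4, -1.0]
[602. 298.] [array([0.8761, 0.0368]), array([0.1075, 0.1423]), np.float64(75.8889)]
[314. 189.] [array([0.5136, 0.1845]), array([0.0844, 0.0388]), np.float64(87.94)]
[ 63. 140.] [array([0.2559, 0.2501]), array([0.0367, 0.0349]), np.float64(87.9421)]
[593. 161.] [array([0.8235, 0.2156]), array([0.101, 0.15 ]), np.float64(3.4353)]
[385. 101.] [array([0.5966, 0.276 ]), array([0.1994, 0.3326]), np.float64(38.395)]
[137.  26.] [array([0.3567, 0.3465]), array([0.0507, 0.0682]), np.float64(87.9489)]
[0.5154074  0.19589167 0.16705796]
```

```bash
python3 -m inch '[{"claw":0.24,"travel":[-0.006,0.008,-0.25],"turn":0},{"claw":0.24,"travel":[-0.006,0.008,-0.5],"turn":0},{"claw":0.24,"travel":[-0.006,0.008,-0.68],"turn":0},{"claw":0.24,"travel":[-0.006,0.008,-0.76],"turn":0},{"claw":0.24,"travel":[-0.006,0.008,-0.76],"turn":0}]' 30 |egrep "posi|cont"
python3 -m inch '[{"claw":0.24,"travel":[0,0,-0.04],"turn":0},{"claw":0.24,"travel":[0,0,-0.06],"turn":0},{"claw":-0.5,"travel":[0,0,-0.06],"turn":0},{"claw":-0.5,"travel":[0,0,-0.06],"turn":0},{"claw":-0.5,"travel":[0,0,-0.06],"turn":0}]'
python3 -m inch '[{"claw":-0.5,"travel":[0,0,0.15],"turn":0},{"claw":-0.5,"travel":[0,0,0.35],"turn":0},{"claw":-0.5,"travel":[0,0,0.55],"turn":0},{"claw":-0.5,"travel":[0,0,0.55],"turn":0},{"claw":-0.5,"travel":[0,0,0.55],"turn":0}]'
python3 - <<'E'
from h import *
im,KT=snap("wrist","w14"); z=get_state()["position"][2]
x=im.astype(int).max(2); 
for c in(300,314,328): print(c, x[120:330:6,c].tolist())
print("expected far end row if centred", proj(KT,np.array(get_state()["position"])+[0,.028,.019]),proj(KT,np.array(get_state()["position"])+[0,.028,.038]))
im=cv2.imread("pics/s13.png"); S=cam("scene")
print("px of long barrels:",[proj(S,P).round() for P in([.52,-.115,.055],[.557,-.117,.06],[.595,-.119,.065])])
E
```

```text
position: [0.5119, 0.1973, 0.0124]
contact_force: [-0.3, -0.1, -0.1]
clock: 32.0
position: [0.5146, 0.1991, 0.0039]
ee_rot: [0.001, 0.719, 0.695, 0.001]
contact_force: [-0.9, -1.1, 2.8]
width: 0.0351
gripper_force: 29.9
clock: 32.5
position: [0.5145, 0.1993, 0.1142]
ee_rot: [0.001, 0.719, 0.695, 0.001]
contact_force: [-0.4, -0.6, -1.3]
width: 0.0354
gripper_force: 29.7
300 [171, 172, 172, 176, 127, 120, 119, 177, 173, 173, 174, 175, 175, 137, 134, 128, 72, 102, 98, 99, 99, 98, 96, 97, 98, 96, 96, 95, 94, 94, 95, 91, 94, 117, 119]
314 [171, 171, 175, 175, 126, 118, 118, 123, 172, 175, 171, 173, 175, 79, 128, 132, 126, 92, 95, 96, 95, 95, 96, 92, 94, 90, 93, 93, 93, 95, 91, 95, 92, 93, 63]
328 [172, 172, 171, 174, 118, 118, 120, 158, 172, 172, 173, 174, 172, 124, 130, 128, 77, 86, 87, 87, 85, 86, 84, 82, 87, 83, 87, 85, 83, 83, 85, 83, 83, 84, 64]
expected far end row if centred [310.79737017 211.42792218] [310.39086205 225.52525518]
px of long barrels: [array([263., 195.]), array([255., 204.]), array([247., 213.])]
```

```bash
python3 -m inch '[{"claw":-0.5,"travel":[0.006,-0.95,0],"turn":-0.003},{"claw":-0.5,"travel":[0.006,-0.95,0],"turn":-0.003},{"claw":-0.5,"travel":[0.006,-0.95,0],"turn":-0.003},{"claw":-0.5,"travel":[0.006,-0.95,0],"turn":-0.003},{"claw":-0.5,"travel":[0.006,-0.95,0],"turn":-0.003}]' |egrep "posi|cont"
python3 -m inch '[{"claw":-0.5,"travel":[0,-0.95,0],"turn":0},{"claw":-0.5,"travel":[0,-0.95,0],"turn":0},{"claw":-0.5,"travel":[0,-0.95,0],"turn":0},{"claw":-0.5,"travel":[0,-0.95,0],"turn":0},{"claw":-0.5,"travel":[0,-0.95,0],"turn":0}]' |egrep "posi|cont"
python3 -m inch '[{"claw":-0.5,"travel":[0,-0.145,0],"turn":0},{"claw":-0.5,"travel":[0,-0.145,0],"turn":0},{"claw":-0.5,"travel":[0,-0.145,-0.2],"turn":0},{"claw":-0.5,"travel":[0,-0.145,-0.36],"turn":0},{"claw":-0.5,"travel":[0,-0.145,-0.36],"turn":0}]' |egrep "posi|cont"
python3 -m inch '[{"claw":-0.5,"travel":[0,0,-0.015],"turn":0},{"claw":-0.5,"travel":[0,0,-0.03],"turn":0},{"claw":-0.5,"travel":[0,0,-0.03],"turn":0}]' |egrep "posi|cont|width"
```

```text
position: [0.514, 0.0046, 0.1112]
contact_force: [0.6, -0.3, -0.6]
position: [0.5151, -0.1851, 0.1114]
contact_force: [0.8, 1.4, 0.2]
position: [0.5109, -0.2059, 0.0363]
contact_force: [-0.3, 1.2, -0.7]
position: [0.5161, -0.2099, 0.0361]
contact_force: [-0.2, 0.7, -0.3]
width: 0.0352
```

```bash
python3 -m inch '[{"claw":-0.5,"travel":[0,0,-0.012],"turn":0},{"claw":-0.5,"travel":[0,0,-0.012],"turn":0}]' |egrep "posi|cont|width"
python3 -m inch '[{"claw":-0.5,"travel":[0,0,-0.01],"turn":0},{"claw":-0.5,"travel":[0,0,-0.01],"turn":0}]' |egrep "posi|cont|width"
python3 - <<'E'
from h import *
im=imaging.get_image("wrist"); KT=cam("wrist"); x=im.astype(int).max(2)
for c in(306,314,322): print(c, x[150:300:6,c].tolist())
E
```

```text
position: [0.5155, -0.2101, 0.0332]
contact_force: [-0.0, -0.2, -1.3]
width: 0.0349
position: [0.5157, -0.2102, 0.0322]
contact_force: [-1.9, 1.0, 7.2]
width: 0.0351
306 [130, 129, 129, 137, 52, 94, 93, 146, 72, 92, 176, 162, 134, 138, 136, 136, 137, 137, 134, 136, 135, 133, 135, 134, 135]
314 [121, 118, 119, 143, 55, 94, 95, 148, 62, 94, 174, 173, 124, 130, 132, 130, 130, 129, 129, 130, 129, 131, 133, 132, 128]
322 [111, 108, 111, 146, 56, 95, 94, 151, 69, 178, 177, 148, 122, 123, 125, 124, 125, 124, 124, 123, 125, 123, 124, 124, 124]
```

```bash
python3 -m inch '[{"claw":0.0,"travel":[0,0,0.01],"turn":0},{"claw":0.1,"travel":[0,0,0.01],"turn":0},{"claw":0.1,"travel":[0,0,0.02],"turn":0},{"claw":0.15,"travel":[0,0,0.12],"turn":0},{"claw":0.2,"travel":[0,0,0.3],"turn":0}]' |egrep "posi|cont"
python3 -m inch '[{"claw":0.24,"travel":[0,0,0.3],"turn":0},{"claw":0.24,"travel":[0.36,0.2,0.38],"turn":0},{"claw":0.24,"travel":[0.36,0.45,0.38],"turn":0},{"claw":0.24,"travel":[0.36,0.7,0.38],"turn":0},{"claw":0.24,"travel":[0.36,0.95,0.38],"turn":0}]' |egrep "posi|cont"
python3 -m inch '[{"claw":0.24,"travel":[0,0.95,0],"turn":0.003},{"claw":0.24,"travel":[0,0.95,0],"turn":0.003},{"claw":0.24,"travel":[0,0.95,0],"turn":0.003},{"claw":0.24,"travel":[0,0.95,0],"turn":0.003},{"claw":0.24,"travel":[0,0.95,0],"turn":0.003}]' |egrep "posi|cont"
python3 -m inch '[{"claw":0.24,"travel":[0,0.14,0],"turn":0},{"claw":0.24,"travel":[0,0.14,0],"turn":0},{"claw":0.24,"travel":[0,0.14,0],"turn":0}]' |egrep "posi|cont"
python3 - <<'E'
from h import *
im,KT=snap("wrist","w15"); grey(im,KT); snap("scene","s15"); print(get_state()["position"])
E
```

```text
position: [0.5131, -0.2089, 0.0887]
contact_force: [0.4, 0.1, 0.1]
position: [0.5876, -0.041, 0.1666]
contact_force: [0.8, -0.2, 0.5]
position: [0.5856, 0.153, 0.166]
contact_force: [0.6, -0.7, 0.1]
position: [0.5861, 0.1752, 0.166]
contact_force: [-0.3, -1.1, 0.0]
[576. 306.] [array([ 0.9244, -0.0035]), array([0.0995, 0.2691]), np.float64(61.3854)]
[576. 136.] [array([0.8572, 0.1964]), array([0.1621, 0.2524]), np.float64(0.1751)]
[315.  90.] [array([0.5776, 0.2345]), array([0.2219, 0.2782]), np.float64(88.0825)]
[64. 18.] [array([0.363 , 0.3359]), array([0.0336, 0.0611]), np.float64(88.0825)]
[0.58625465 0.17445543 0.16613936]
```

```bash
python3 -m inch '[{"claw":0.24,"travel":[0.006,0.118,-0.2],"turn":0},{"claw":0.24,"travel":[0.006,0.118,-0.45],"turn":0},{"claw":0.24,"travel":[0.006,0.118,-0.65],"turn":0},{"claw":0.24,"travel":[0.006,0.118,-0.75],"turn":0},{"claw":0.24,"travel":[0.006,0.118,-0.75],"turn":0}]' 30 |egrep "posi|cont"
python3 -m inch '[{"claw":0.24,"travel":[0,0,-0.04],"turn":0},{"claw":0.24,"travel":[0,0,-0.065],"turn":0},{"claw":-0.5,"travel":[0,0,-0.065],"turn":0},{"claw":-0.5,"travel":[0,0,-0.065],"turn":0},{"claw":-0.5,"travel":[0,0,-0.065],"turn":0}]'
python3 -m inch '[{"claw":-0.5,"travel":[0,0,0.15],"turn":0},{"claw":-0.5,"travel":[0,0,0.35],"turn":0},{"claw":-0.5,"travel":[0,0,0.58],"turn":0},{"claw":-0.5,"travel":[0,0,0.58],"turn":0},{"claw":-0.5,"travel":[0,0,0.58],"turn":0}]'
python3 - <<'E'
from h import *
im,KT=snap("wrist","w16"); x=im.astype(int).max(2); 
for c in(300,314,328): print(c, x[150:260:4,c].tolist())
P=np.array(get_state()["position"]);print("expected",proj(KT,P+[0,.028,.038]))
E
```

```text
position: [0.5847, 0.1973, 0.0128]
contact_force: [-0.4, -0.8, -1.0]
clock: 37.7
position: [0.5881, 0.1993, 0.0043]
ee_rot: [0.001, 0.719, 0.695, 0.001]
contact_force: [-0.3, -0.5, 2.3]
width: 0.0348
gripper_force: 29.8
clock: 38.2
position: [0.5882, 0.1996, 0.1211]
ee_rot: [0.001, 0.719, 0.695, 0.002]
contact_force: [-0.9, 1.2, -2.2]
width: 0.0348
gripper_force: 29.6
300 [113, 112, 115, 155, 169, 169, 170, 168, 168, 167, 167, 169, 168, 89, 127, 126, 127, 126, 69, 96, 98, 96, 95, 92, 94, 95, 97, 94]
314 [113, 111, 113, 115, 112, 113, 113, 116, 113, 112, 112, 111, 113, 69, 125, 125, 124, 127, 69, 89, 94, 94, 93, 94, 92, 93, 91, 92]
328 [112, 111, 114, 111, 114, 113, 115, 116, 112, 113, 111, 112, 110, 72, 126, 126, 125, 119, 67, 83, 84, 83, 84, 80, 83, 83, 83, 83]
expected [310.15900496 225.18525655]
```

```bash
python3 -m inch '[{"claw":-0.5,"travel":[-0.07,-0.95,0],"turn":-0.003},{"claw":-0.5,"travel":[-0.07,-0.95,0],"turn":-0.003},{"claw":-0.5,"travel":[-0.07,-0.95,0],"turn":-0.003},{"claw":-0.5,"travel":[-0.07,-0.95,0],"turn":-0.003},{"claw":-0.5,"travel":[-0.07,-0.95,0],"turn":-0.003}]' |egrep "posi|cont"
python3 -m inch '[{"claw":-0.5,"travel":[0,-0.95,0],"turn":0},{"claw":-0.5,"travel":[0,-0.95,0],"turn":0},{"claw":-0.5,"travel":[0,-0.95,0],"turn":0},{"claw":-0.5,"travel":[0,-0.95,0],"turn":0},{"claw":-0.5,"travel":[0,-0.95,0],"turn":0}]' |egrep "posi|cont"
python3 -m inch '[{"claw":-0.5,"travel":[0,-0.158,0],"turn":0},{"claw":-0.5,"travel":[0,-0.158,0],"turn":0},{"claw":-0.5,"travel":[0,-0.158,-0.2],"turn":0},{"claw":-0.5,"travel":[0,-0.158,-0.36],"turn":0},{"claw":-0.5,"travel":[0,-0.158,-0.36],"turn":0}]' |egrep "posi|cont"
python3 -m inch '[{"claw":-0.5,"travel":[0,0,-0.015],"turn":0},{"claw":-0.5,"travel":[0,0,-0.025],"turn":0},{"claw":-0.5,"travel":[0,0,-0.025],"turn":0}]' |egrep "posi|cont|width"
python3 -m inch '[{"claw":-0.5,"travel":[0,0,-0.01],"turn":0},{"claw":-0.5,"travel":[0,0,-0.01],"turn":0}]' |egrep "posi|cont|width"
```

```text
position: [0.5716, 0.0044, 0.1172]
contact_force: [-0.3, 1.7, -0.8]
position: [0.5731, -0.1852, 0.1174]
contact_force: [-0.2, 0.6, -0.4]
position: [0.5704, -0.2092, 0.0427]
contact_force: [0.3, 0.4, -1.2]
position: [0.5741, -0.2121, 0.0433]
contact_force: [0.1, 0.1, -0.5]
width: 0.0348
position: [0.5738, -0.2124, 0.0409]
contact_force: [0.9, 0.6, -0.8]
width: 0.0348
```

```bash
python3 -m inch '[{"claw":-0.5,"travel":[0,0,-0.008],"turn":0},{"claw":0.0,"travel":[0,0,-0.008],"turn":0},{"claw":0.1,"travel":[0,0,-0.005],"turn":0},{"claw":0.1,"travel":[0,0,0.08],"turn":0},{"claw":0.1,"travel":[0,0,0.28],"turn":0}]' |egrep "posi|cont"
python3 -m inch '[{"claw":0.1,"travel":[0,0,0.3],"turn":0},{"claw":-1,"travel":[-0.3,0.2,0.4],"turn":0},{"claw":-1,"travel":[-0.5,0.4,0.4],"turn":0},{"claw":-1,"travel":[-0.7,0.55,0.4],"turn":0},{"claw":-1,"travel":[-0.77,0.7,0.4],"turn":0}]' |egrep "posi|cont"
python3 -m inch '[{"claw":-1,"travel":[0,0.95,0],"turn":0},{"claw":-1,"travel":[0,0.95,0],"turn":0},{"claw":-1,"travel":[0,0.95,0],"turn":0},{"claw":-1,"travel":[0,0.95,0],"turn":0},{"claw":-1,"travel":[0,0.95,0],"turn":0}]' |egrep "posi|cont"
python3 -m inch '[{"claw":-1,"travel":[0,0.95,0],"turn":-0.03},{"claw":-1,"travel":[0,0.95,0],"turn":-0.03},{"claw":-1,"travel":[0,0.95,0],"turn":-0.03},{"claw":-1,"travel":[0,0.95,0],"turn":-0.03},{"claw":-1,"travel":[0,0.95,0],"turn":-0.03}]' |egrep "posi|cont"
python3 -m inch '[{"claw":-1,"travel":[0,0.1,0],"turn":0},{"claw":-1,"travel":[0,0.1,0],"turn":0},{"claw":-1,"travel":[0,0.1,0],"turn":0}]' |egrep "posi|cont"
python3 - <<'E'
from h import *
im,KT=snap("wrist","w17"); im,S=snap("scene","s17"); D=snap("side","d17"); print(get_state()["position"],get_state()["ee_rot"])
for P in([.455,.404,.082],[.471,.401,.048],[.337,.415,.03]): print(proj(KT,P).round())
w=cv2.imread("pics/w17.png"); s=cv2.imread("pics/s17.png")
a=cv2.resize(w,(480,300)); b=cv2.resize(s[140:265,160:293],(320,300),interpolation=cv2.INTER_CUBIC)
d=cv2.resize(cv2.imread("pics/d17.png")[190:315,290:490],(400,250),interpolation=cv2.INTER_CUBIC); e=cv2.resize(s[220:300,400:528],(400,250),interpolation=cv2.INTER_CUBIC)
cv2.imwrite("pics/c17.png",cv2.convertScaleAbs(np.vstack([np.hstack([a,b]),np.hstack([d,e])]),alpha=1.6,beta=10))
E
```

```text
position: [0.5707, -0.2111, 0.0933]
contact_force: [-0.7, 0.1, 0.1]
position: [0.4262, -0.0828, 0.1762]
contact_force: [1.7, 1.0, 0.5]
position: [0.4276, 0.111, 0.1761]
contact_force: [0.2, -0.0, -0.3]
position: [0.4287, 0.3003, 0.1757]
contact_force: [0.4, -0.9, -1.0]
position: [0.4282, 0.3151, 0.1757]
contact_force: [-1.1, -0.1, -0.5]
[0.42821474 0.31514878 0.17592163] [ 2.80697657e-04  7.54702775e-01  6.56066730e-01 -2.96133288e-04]
[332.  91.]
[348.  93.]
[210.  99.]
```

View pics/c17.png

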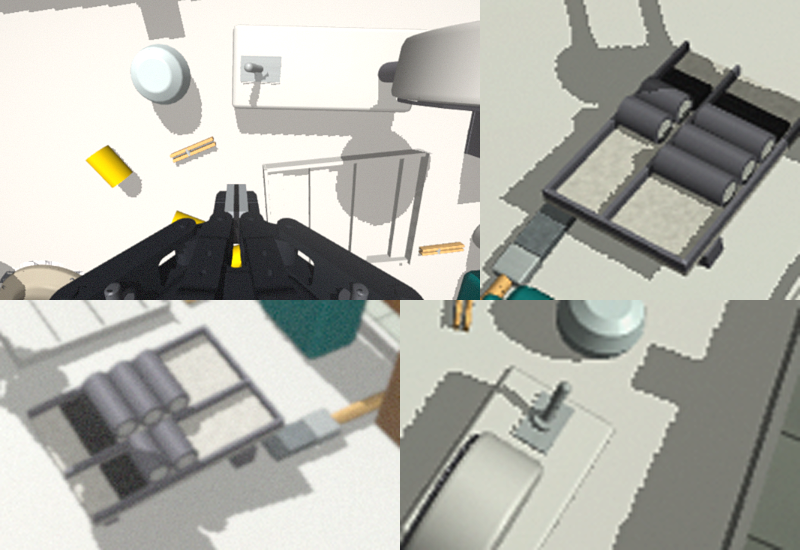

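All five barrels lie still behind their chocks: two short in the narrow lane, three long in the wide one. The tray is empty. The toggle tip is at (329,89) in the full wrist image, leaning toward the ball, as measured. Next I go down behind the bat.

```bash
python3 -m inch '[{"claw":-1,"travel":[-0.083,0.485,0],"turn":0},{"claw":-1,"travel":[-0.083,0.485,0],"turn":0},{"claw":-1,"travel":[-0.083,0.485,0],"turn":0},{"claw":-1,"travel":[-0.083,0.485,0],"turn":0}]' |egrep "posi|cont"
python3 -m inch '[{"claw":-1,"travel":[0,0,-0.2],"turn":0},{"claw":-1,"travel":[0,0,-0.4],"turn":0},{"claw":-1,"travel":[0,0,-0.55],"turn":0},{"claw":-1,"travel":[0,0,-0.62],"turn":0},{"claw":-1,"travel":[0,0,-0.62],"turn":0}]' |egrep "posi|cont"
python3 - <<'E'
from h import *
im,KT=snap("wrist","w18"); snap("scene","s18"); print(get_state()["position"],get_state()["contact_force"])
E
```

```text
position: [0.4113, 0.4134, 0.1757]
contact_force: [0.5, -1.3, 1.2]
position: [0.4103, 0.4104, 0.0497]
contact_force: [-0.4, -0.3, -0.1]
[0.41219618 0.41253633 0.05242616] [-0.19170384 -0.90987493  0.42540823]
```

```bash
python3 -m inch '[{"claw":-1,"travel":[0.05,-0.007,-0.01],"turn":0},{"claw":-1,"travel":[0.1,-0.015,-0.01],"turn":0},{"claw":-1,"travel":[0.15,-0.022,-0.01],"turn":0},{"claw":-1,"travel":[0.15,-0.022,-0.01],"turn":0}]' |egrep "posi|cont"
python3 -m inch '[{"claw":-1,"travel":[0.04,-0.006,0],"turn":0},{"claw":-1,"travel":[0.08,-0.012,0],"turn":0},{"claw":-1,"travel":[0.12,-0.018,0],"turn":0},{"claw":-1,"travel":[0.12,-0.018,0],"turn":0}]' |egrep "posi|cont"
python3 -m inch '[{"claw":-1,"travel":[-0.12,0.018,0],"turn":0},{"claw":-1,"travel":[-0.2,0.03,0],"turn":0},{"claw":-1,"travel":[-0.2,0.03,0.2],"turn":0},{"claw":-1,"travel":[-0.2,0.03,0.45],"turn":0},{"claw":-1,"travel":[-0.2,0.03,0.6],"turn":0}]' |egrep "posi|cont"
python3 -m inch '[{"claw":-1,"travel":[0.05,-0.5,0.1],"turn":0},{"claw":-1,"travel":[0.05,-0.5,0.1],"turn":0},{"claw":-1,"travel":[0.05,-0.5,0.1],"turn":0},{"claw":-1,"travel":[0.05,-0.5,0.1],"turn":0}]' |egrep "posi|cont"
python3 - <<'E'
from h import *
a,KT=snap("wrist","w19"); b,S=snap("scene","s19")
for n,f0 in(("s","s17"),):
    o=cv2.imread("pics/s17.png").astype(int); w=cv2.imread("pics/s19.png").astype(int)
    r=(slice(232,272),slice(428,470)); d=(abs(o-w).max(2)>40)[r]; ys,xs=np.where(d); print("scene diff near toggle",d.sum(),xs.min()+428 if d.any() else None,xs.max()+428 if d.any() else None,ys.min()+232 if d.any() else None,ys.max()+232 if d.any() else None)
    print("deck diff",(abs(o-w).max(2)>40)[150:260,190:300].sum())
for P in([.4535,.406,.082],[.486,.401,.082],[.469,.4035,.082]): print("scene",proj(S,P).round(1),"wrist",proj(KT,P).round())
o=cv2.cvtColor(cv2.imread("pics/w19.png"),cv2.COLOR_BGR2GRAY); p=proj(KT,[.47,.4,.06]).astype(int); print(p); print(o[p[1]-24:p[1]+26:4,p[0]-45:p[0]+50:4])
E
```

```text
position: [0.4441, 0.4094, 0.0506]
contact_force: [-0.9, -0.1, 0.0]
position: [0.4671, 0.4056, 0.0499]
contact_force: [-1.3, 0.9, 0.3]
position: [0.4256, 0.4126, 0.1734]
contact_force: [0.8, 0.9, 0.2]
position: [0.4352, 0.3111, 0.1905]
contact_force: [1.6, 0.8, 0.4]
scene diff near toggle 124 428 453 246 260
deck diff 489
scene [452.6 248.2] wrist [320.  86.]
scene [446.5 257.6] wrist [358.  86.]
scene [449.7 252.7] wrist [338.  86.]
[338  91]
[[153 154 156 146 159 158 159 160 158 160 163 157 160 158 159 158 159 158
  158 159 161 158 159 160]
 [153 155 153 147 161 160 162 159 160 160 162 161 161 163 160 161 159 162
  158 159 159 159 160 159]
 [154 156 155 146 158 136 130 131 129 131 130 129 131 128 128 128 128 127
  158 161 160 162 159 159]
 [157 155 157 145 157 134 130 132 129 130 129 130 132 133 131 131 132 130
  160 160 158 160 159 160]
 [153 155 157 145 159 131 129 132 131 129 129 131 130 125 114 112 122 132
  152 157 160 160 156 158]
 [155 152 158 145 159 126 128 126 125 122 127 108 106  98 100  99 121 127
   99 160 158 160 158 156]
 [154 152 155 147 158 128 128 128 130 119 129  65  69  62  69  64  77  78
  147 157 158 157 157 159]
 [153 156 154 148 158 128 126 131 130 111 131 131  90  90 129 127 131 130
  158 157 157 158 158 157]
 [152 155 155 147 157 132 131 131 128 131  89 103  92  90 130 128 126 127
  159 157 157 155 158 157]
 [154 154 157 146 157 129 128 128 128 128 129  93  95  90  86 129 130 125
  157 159 156 155 156 157]
 [155 155 156 148 157 153 139 127 117 139 140 147 116 107 105 133 150 123
  158 155 156 156 157 156]
 [153 152 156 148 158 156 159 157 155 157 157 160 158 105 104 104 159 157
  156 154 156 156 157 155]
 [155 155 155 147 156 155 157 155 155 155 159 156 156 158 107 105 129 157
  157 158 155 157 155 158]]
```

```bash
python3 - <<'E'
from h import *
snap("side","d19"); b,S=snap("scene","s20")
for a,c,r in(("d17","d19",(slice(190,315),slice(290,450))),("s17","s20",(slice(150,260),slice(180,300)))):
    d=(abs(cv2.imread(f"pics/{a}.png").astype(int)-cv2.imread(f"pics/{c}.png").astype(int)).max(2)>30).astype(np.uint8)[r]
    print(a,d.sum()); n,l,st,ce=cv2.connectedComponentsWithStats(cv2.morphologyEx(d,cv2.MORPH_OPEN,np.ones((3,3))))
    print([(st[i].tolist()) for i in range(1,n) if st[i][4]>10])
s=get_state(); print(s["clock"],s["contact_force"],s["width"])
E
```

```text
d17 267
[[0, 41, 2, 7, 14], [35, 40, 3, 4, 12], [0, 54, 3, 4, 12], [41, 94, 6, 11, 51], [49, 121, 4, 4, 14]]
s17 556
[[5, 0, 13, 31, 180], [21, 0, 7, 9, 45], [43, 0, 6, 9, 45], [52, 0, 8, 10, 53], [71, 14, 6, 6, 31], [109, 57, 10, 13, 76]]
45.6 [ 0.43543986 -0.13705132  0.30194977] 0.00015483161672499979
```

```bash
python3 -c "
from rig import ticket
print(ticket.sign_off())"
```

```text
the job is handed in; nothing more can be done
None
```

The job is handed in at about 46 s of the 210 s: both chocks are on the board, the two short and three long barrels rest uphill of their chocks, and the fan was switched on last; the sign-off returned no verdict.

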